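# Open the stock case and build a disc-spring pack

### The job

Push the scraper's thin blade into the slot under the front edge of the steel case's cover, lever the cover up with it and swing it right back to its stop so that it stays open. Stack every disc spring from the case on the arbor's pin as one series pack, each flat, fully down and facing the opposite way to the one beneath it (no disc needs turning over if you start with the right face). Leave the scraper lying flat and wholly on its rubber mat, and the other things on the bench where they are.

Things in the scene. Friction and masses are not known exactly. Their poses are not given: they have to be found in the camera images.
- case: fixed grey steel stock case, 320 mm (its x) by 200 mm (its y) by 45 mm high, walls and floor 5 mm, the discs lie flat on its floor (5 mm above the bench). Origin at the centre of its underside; +y is its front (the pry-slot side), the cover's hinge runs along its back (-y) top edge
- cover (a joint): angle of the case's flat cover (320 by 200 by 4 mm steel, 0.16 kg), rad: 0 shut, 1.8 its stop, swung back past upright. Stiff hinge: stays at any angle; about 2 N at the front edge moves it
- slot (a point): centre of the mouth of the pry slot in the middle of the case's front wall: 60 mm long, 10 mm high, 5 mm deep (the wall), directly under the cover's front edge, 40 mm above the bench; behind it the case is open
- hinge (a point): middle of the cover's hinge line (parallel to the case's x axis), at the cover's underside, 45 mm above the bench, 200 mm behind the slot's face
- cover_edge (a point): middle of the cover's front lower edge, moves with the cover; 200 mm from the hinge line
- scraper: stiff scraper: wooden handle 105 mm long, 24 by 24 mm, thin steel blade 26 mm wide, 2.6 mm thick, free length 77 mm; 110 g. Origin at the handle's underside about under its centre of mass (a good place to grip); its x axis points along the tool to the blade's end, z up as it lies; the blade runs level 12 mm above the origin; the handle spans x = -75 to +30 mm
- scraper_tip (a point): middle of the blade's end edge, 125 mm ahead of the scraper's origin and 12 mm above its underside
- scraper_butt (a point): butt end of the scraper's handle, 75 mm behind the scraper's origin
- mat: fixed black rubber mat where the scraper belongs, 280 mm (its x) by 150 mm (its y), 3 mm thick, origin at the centre of its underside
- arbor: fixed stacking arbor: round base of diameter 110 mm and 12 mm high, on it a seat collar of diameter 58 mm up to 30 mm above the bench, on that a guide pin of diameter 24 mm up to 84 mm with a tapered nose to 91 mm (12 mm wide at the tip). Origin at the centre of its underside, z up
- seat (a point): centre of the collar's top face, where the pack starts, 30 mm above the bench, on the pin's axis
- disc1: dark disc spring, all alike: outer diameter 60 mm, hole 27, wall 5, 9 high over all, 85 g; bright ground flats: round the hole at the small end, round the rim at the large end. Origin on its axis at mid height, z to the small end: z up = dome, lying on its rim (rim 0-5 mm up); z down = dished (rim 4-9 mm up). On one facing the same way it nests, 5 mm up; else stands 9 mm up. May be absent (None)
- disc2: dark disc spring, all alike: outer diameter 60 mm, hole 27, wall 5, 9 high over all, 85 g; bright ground flats: round the hole at the small end, round the rim at the large end. Origin on its axis at mid height, z to the small end: z up = dome, lying on its rim (rim 0-5 mm up); z down = dished (rim 4-9 mm up). On one facing the same way it nests, 5 mm up; else stands 9 mm up. May be absent (None)
- disc3: dark disc spring, all alike: outer diameter 60 mm, hole 27, wall 5, 9 high over all, 85 g; bright ground flats: round the hole at the small end, round the rim at the large end. Origin on its axis at mid height, z to the small end: z up = dome, lying on its rim (rim 0-5 mm up); z down = dished (rim 4-9 mm up). On one facing the same way it nests, 5 mm up; else stands 9 mm up. May be absent (None)
- disc4: dark disc spring, all alike: outer diameter 60 mm, hole 27, wall 5, 9 high over all, 85 g; bright ground flats: round the hole at the small end, round the rim at the large end. Origin on its axis at mid height, z to the small end: z up = dome, lying on its rim (rim 0-5 mm up); z down = dished (rim 4-9 mm up). On one facing the same way it nests, 5 mm up; else stands 9 mm up. May be absent (None)
- disc5: dark disc spring, all alike: outer diameter 60 mm, hole 27, wall 5, 9 high over all, 85 g; bright ground flats: round the hole at the small end, round the rim at the large end. Origin on its axis at mid height, z to the small end: z up = dome, lying on its rim (rim 0-5 mm up); z down = dished (rim 4-9 mm up). On one facing the same way it nests, 5 mm up; else stands 9 mm up. May be absent (None)
- disc6: dark disc spring, all alike: outer diameter 60 mm, hole 27, wall 5, 9 high over all, 85 g; bright ground flats: round the hole at the small end, round the rim at the large end. Origin on its axis at mid height, z to the small end: z up = dome, lying on its rim (rim 0-5 mm up); z down = dished (rim 4-9 mm up). On one facing the same way it nests, 5 mm up; else stands 9 mm up. May be absent (None)
- can: bystander: upright blue can, diameter 66 mm, 130 mm high, origin at the centre of its underside
- hammer: bystander: hammer lying down, 260 mm long, origin at the middle of its length, at the underside
- tape: bystander: grey tape measure, 68 by 34 by 62 mm high, origin at the centre of its underside
Not all that is in view belongs to the job. Several things have the shape of the scraper; the one meant has the colours described above.

How it is judged (in metres and radians):
On the way, in this order (a step that is already met when the one before it is completed fails the run):
1. the blade's end is pushed into the slot, at least 3 mm past the front face (y of scraper_tip in the frame of case below 0.097 m and x of scraper_tip in the frame of case between -0.03 and 0.03 m and z of scraper_tip in the frame of case between 0.03 and 0.05 m and value of joint cover below 0.1 rad), for 0.05 s.
2. the cover is levered up at least 0.15 rad by the scraper, which touches it (value of joint cover above 0.15 rad and contact force between scraper and cover above 0.3 N), for 0.05 s.
3. the cover is swung right back past upright (over 1.6 rad) (value of joint cover above 1.6 rad), for 0.2 s.
At the end, for the whole second after the job is handed in: Each disc present is on the pin (centre within 4 mm of its axis, level within 0.08 rad), no two nested (centres over 7 mm apart; facing opposite ways they stand 9 mm apart); scraper flat on the mat, tip and butt inside its outline; cover open over 1.45 rad; all at rest (horizontal distance between each of disc1, disc2, disc3, disc4, disc5, disc6 and seat below 0.004 m and z of disc1 in the frame of seat between 0.001 and 0.056 m and angle between the z axis of each of disc1, disc2, disc3, disc4, disc5, disc6 and the z axis of arbor, either way round below 0.08 rad and linear speed of each of disc1, disc2, disc3, disc4, disc5, disc6, scraper below 0.02 m/s and distance between disc1 and disc2 above 0.007 m and distance between each of disc1, disc2 and disc3 above 0.007 m and distance between each of disc1, disc2, disc3 and disc4 above 0.007 m and distance between each of disc1, disc2, disc3, disc4 and disc5 above 0.007 m and distance between each of disc1, disc2, disc3, disc4, disc5 and disc6 above 0.007 m and z of disc2 in the frame of seat between 0.001 and 0.056 m and z of disc3 in the frame of seat between 0.001 and 0.056 m and z of disc4 in the frame of seat between 0.001 and 0.056 m and z of disc5 in the frame of seat between 0.001 and 0.056 m and z of disc6 in the frame of seat between 0.001 and 0.056 m and x of scraper_tip in the frame of mat between -0.14 and 0.14 m and y of scraper_tip in the frame of mat between -0.075 and 0.075 m and height (world z) of each of scraper_tip, scraper_butt below 0.03 m and x of scraper_butt in the frame of mat between -0.14 and 0.14 m and y of scraper_butt in the frame of mat between -0.075 and 0.075 m and value of joint cover above 1.45 rad); the robot touches nothing.
It fails at once if the can is moved by more than 30 mm (distance of can from where it was at the start of the episode above 0.03 m).
It fails at once if the hammer is moved by more than 30 mm (distance of hammer from where it was at the start of the episode above 0.03 m).
It fails at once if the tape is moved by more than 30 mm (distance of tape from where it was at the start of the episode above 0.03 m).
Of disc1, disc2, disc3 only 2 to 3 are there at a start; the rules pass over those that are not, and their reading is None.
Of disc4, disc5, disc6 only 2 to 3 are there at a start; the rules pass over those that are not, and their reading is None.
At some moment in a run one of scraper may be knocked a few centimetres aside while the robot is not near it.
It also fails if it takes over 210 s, if anything falls off the work surface, if the arm or the gripper's body presses on something with over 40 N, if the wrist force passes 120 N, or if a joint passes its speed limit or range.

### The arm

A 6-joint arm with a two-finger parallel gripper is mounted at the origin on the work surface. World frame = base frame: x ahead of the robot, y to its left, z up, the work surface at z = 0. Lengths are in m, angles in degrees, forces in N, time in s.
With the tool pointing down it reaches from about 0.3 to 0.75 m from the base axis. Payload 8.5 kg.
Tool frame: the origin (TCP) lies at the very end of the fingers, on their centre line; the grasp point (between the pads) lies 19 mm behind it; z points along the fingers, y is the line along which they close (so a half turn about z gives the same grasp; the last joint's range is limited). The gripper opens to 85 mm and grips with 20 to 120 N. Pads are 22 mm wide; open, the fingers measure 114 mm over their backs; the gripper's body (76 mm by 85 mm) begins 54 mm behind the grasp point. The pads swing forward as they close: fully open they stand 13 mm farther back than shut.
Start: joints at [61.461, 21.807, 74.336, -0, 83.858, -12.336], TCP at [0.153, 0.528, 0.231] pointing down, gripper open.
Joint ranges: [-178.18, 178.18], [-50.72, 133.34], [12.68, 142.11], [-81.47, 261.47], [9.98, 163.14], [-165.26, 165.26]. Speed limits (degrees/s): [136.94, 136.94, 180, 180, 180, 180].

### API

Orientations are given as a 3x3 rotation matrix whose columns are the frame's x, y, z axes.
In Python, from rig import env, optics, spotter gives the robot as it stands.
- The arm moves only by the shell command python3 -m crank 'ROWS' [FORCE]. ROWS is JSON, one flat list of numbers, 5 for each row, row after row: the finger opening in cm, from 0 to 8.54, then the shift along the tool's x, y, z in cm, then the turn about the tool's z in rad. A call has exactly 8 rows; each row shifts and turns the commanded pose from where the row before left it, along the tool's axes as they then stand; what a row does not reach is not made up. A row lasts 1/12 s, in which the tool goes at most 41.7 mm and 7.16 degrees, less where a joint would pass 70% of its speed; a pose out of reach is approached as far as the arm can. A call is refused whole if a number of a shift passes 4.17 or a number of a turn 0.125, either way. A call with a gripper value outside its range is refused whole. The fingers move at their own pace and stop on an object; FORCE is the grip in N (left out, the last holds). Time passes only in rows, so rows that do not move let the fingers close, or fill a call up. It gives the time, the measured TCP pose, the force, the opening and the grip force at its end, in the units of the state.
- env.observe(): the state, without advancing time (a new reading comes with each control period).
- optics.get_image(name): name is "scene" or "top"; returns a dict with "color" (420x560x3 uint8, red, green, blue), "intrinsics" (3x3 intrinsics, pixels), "pose" (4x4, takes a point from camera to world coordinates). Camera axes: x right, y up, looking along -z (the intrinsics and any distortion apply to the point x, -y, -z); pixel columns grow to the right and rows downward; lengths in m; the calibration is good to about 2 mm. A picture is of the moment at which its call begins. There is no depth.
- env.close_job(): hands the job in; it is judged then, once.
Trained networks look in a picture, given as the dict that the camera call returned (one of the last four; its "shot" number tells which), for a name from the list of things; names that differ only in an ending like _2 or _b are one class to them, and where a whole thing is asked for, a point or a joint stands for the part that bears it (a point fixed in the world has none). Each returns a list of dicts, best first, with "score" (0 to 1); they miss things now and then, are a little off and sometimes report something else, mostly with a low value. They report only what shows in the picture. A call takes as long as a camera call. They do not tell look-alikes from the thing itself.
- spotter.look_for(picture, query): "at" ([column, row] as shares, 0 to 1, of the picture: columns of its width, rows of its height, amid what is visible of it).
The state is a dict: "time_s": time; "q": joint angles; "qvel": joint speeds; "joint_efforts": joint torques, N m; "position": TCP position; "tool_rot": TCP orientation; "ft_force": force on the tool from outside, world axes, zero at the start; "wrist_torque": the same for the moment, N m; "grip_width": finger opening in m; "gripper_force": force on a finger pad.
Only numpy, scipy, OpenCV 4.12 (cv2) and the standard library are available. Lean on these libraries where they do the work, as an engineer would, in place of code of your own. Each camera call takes 0.05 s, during which the arm holds its last target. There are 200 camera calls.

## Working session

There is one attempt and no reset: what is moved stays moved. The work goes in short steps, Python scripts to look and compute and a shell command to move; the robot and the scene stay as the last step left them, time stands still between calls to the robot, and variables do not carry over. Pictures are saved under pics/ and viewed, at most 14 in all, crops included, and the job is handed in when it is done.

```bash
ls; mkdir -p pics; cat > h.py <<'E'
import numpy as np,cv2
from rig import env,optics,spotter
def shot(n,name=None):
    p=optics.get_image(n)
    if name: cv2.imwrite(f'pics/{name}.png',p['color'][:,:,::-1])
    return p
def ray(p,u,v):
    K=np.array(p['intrinsics']);T=np.array(p['pose'])
    d=np.array([(u-K[0,2])/K[0,0],-(v-K[1,2])/K[1,1],-1.]);return T[:3,3],T[:3,:3]@d
def w(p,u,v,z):
    o,d=ray(p,u,v);return o+d*(z-o[2])/d[2]
def px(p,X):
    K=np.array(p['intrinsics']);T=np.array(p['pose'])
    c=T[:3,:3].T@(np.array(X)-T[:3,3]);return K[0,0]*c[0]/-c[2]+K[0,2],K[1,1]*c[1]/c[2]+K[1,2]
def st():
    s=env.observe();print(s['time_s'],np.round(s['position'],4),'yaw x',np.round(np.array(s['tool_rot'])[:,0],3),'F',np.round(s['ft_force'],1),'g',s['grip_width'],s['gripper_force'])
E
python3 - <<'E'
from h import *
for n in('scene','top'):
    p=shot(n,n+'0');print(n,p['intrinsics'],np.round(p['pose'],3).tolist(),[k for k in p])
    for q in['case','slot','scraper','scraper_tip','scraper_butt','mat','arbor','can','hammer','tape','disc1']:
        for r in spotter.look_for(p,q)[:3]:
            u,v=r['at'][0]*560,r['at'][1]*420
            print(q,round(r['score'],2),round(u),round(v),np.round(w(p,u,v,.012)[:2],3))
st()
print(env.observe()['tool_rot'])
E
```

```text
pics
scene [[405.61665963   0.         281.01507999]
 [  0.         405.61665963 211.01841358]
 [  0.           0.           1.        ]] [[-0.827, -0.45, 0.338, 0.971], [0.562, -0.642, 0.521, 0.708], [-0.018, 0.621, 0.784, 1.038], [0.0, 0.0, 0.0, 1.0]] ['color', 'intrinsics', 'pose', 'shot']
case 0.84 236 170 [ 0.556 -0.217]
case 0.29 231 163 [ 0.552 -0.258]
slot 0.65 230 162 [ 0.55  -0.265]
slot 0.62 235 168 [ 0.552 -0.229]
scraper 0.97 287 228 [0.551 0.091]
scraper 0.89 296 127 [ 0.25  -0.281]
scraper 0.86 342 361 [0.671 0.507]
scraper_tip 0.88 397 242 [0.307 0.326]
scraper_tip 0.69 295 130 [ 0.26  -0.272]
scraper_tip 0.66 342 359 [0.669 0.504]
scraper_butt 0.78 286 229 [0.555 0.095]
scraper_butt 0.7 344 357 [0.663 0.503]
scraper_butt 0.68 398 244 [0.311 0.333]
mat 0.82 285 223 [0.544 0.072]
mat 0.61 288 230 [0.553 0.101]
mat 0.41 230 163 [ 0.556 -0.26 ]
arbor 0.86 330 263 [0.52  0.268]
arbor 0.36 189 234 [ 0.812 -0.062]
can 0.71 239 270 [0.751 0.135]
hammer 0.59 188 235 [ 0.817 -0.06 ]
hammer 0.44 288 231 [0.554 0.104]
tape 0.84 426 291 [0.359 0.49 ]
tape 0.7 330 265 [0.524 0.274
[... 549 characters left out ...]
 172 [0.667 0.502]
scraper_tip 0.93 279 203 [0.576 0.087]
scraper_tip 0.89 394 312 [ 0.246 -0.273]
scraper_butt 0.81 393 309 [ 0.255 -0.271]
scraper_butt 0.69 280 206 [0.569 0.083]
scraper_butt 0.66 155 176 [0.655 0.486]
mat 0.61 281 217 [0.534 0.08 ]
arbor 0.94 222 217 [0.529 0.265]
can 0.77 261 139 [0.784 0.152]
can 0.2 276 207 [0.563 0.096]
hammer 0.79 328 134 [ 0.807 -0.064]
tape 0.57 147 266 [0.37  0.493]
tape 0.37 223 217 [0.529 0.263]
1.2 [0.1535 0.5281 0.2313] yaw x [-0.96   0.279 -0.   ] F [ 0.  -0.2  0. ] g 0.08554820000396815 0.0
[[-9.60286935e-01  2.79014339e-01  2.74900478e-05]
 [ 2.79014340e-01  9.60286935e-01  1.34349151e-05]
 [-2.26497998e-05  2.05714910e-05 -1.00000000e+00]]
```

```bash
python3 - <<'E'
import cv2
im=cv2.imread('pics/top0.png');cv2.imwrite('pics/top0b.png',cv2.resize(im,(800,600),interpolation=cv2.INTER_CUBIC))
E
```

```text
(no output)
```

View pics/top0b.png

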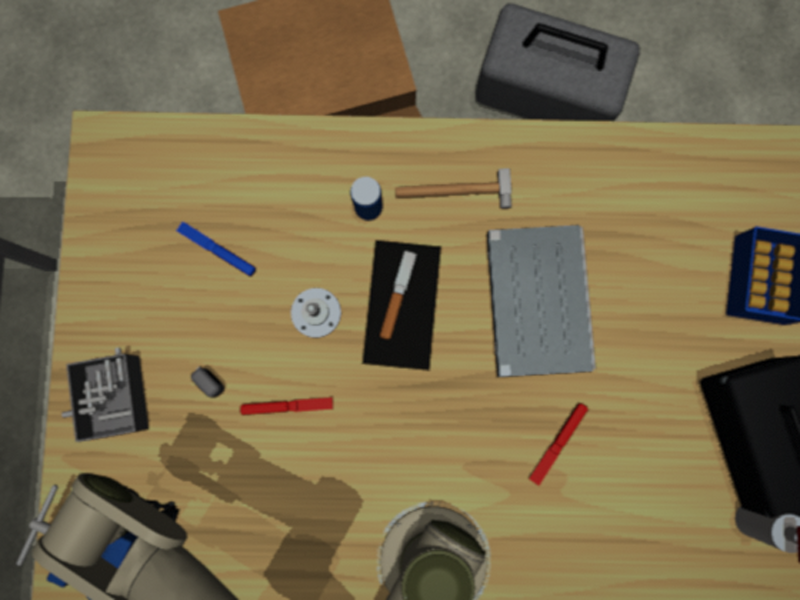

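View pics/scene0.png

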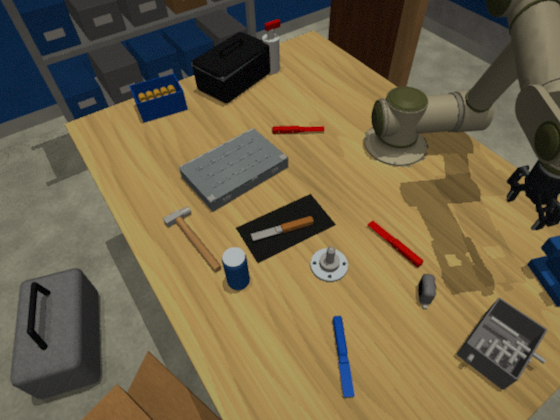

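The top view (800 px wide) shows four scraper shapes. Blue is at (215,250), red at (287,405), red at (560,445), and wood and steel on the black mat at (398,295). The last one matches the description. The case is at (540,300), the arbor at (315,312), the can at (367,198), the hammer at (455,188) and the tape at (207,381). I'll check the choice and the slot side in a crop.

```bash
python3 - <<'E'
import cv2
im=cv2.imread('pics/scene0.png')[125:265,170:350];a=cv2.resize(im,(720,560),interpolation=cv2.INTER_CUBIC)
cv2.imwrite('pics/c1.png',a)
im=cv2.imread('pics/top0.png')[150:270,250:420];cv2.imwrite('pics/c2.png',cv2.resize(im,(800,565),interpolation=cv2.INTER_CUBIC))
E
```

```text
(no output)
```

View pics/c1.png

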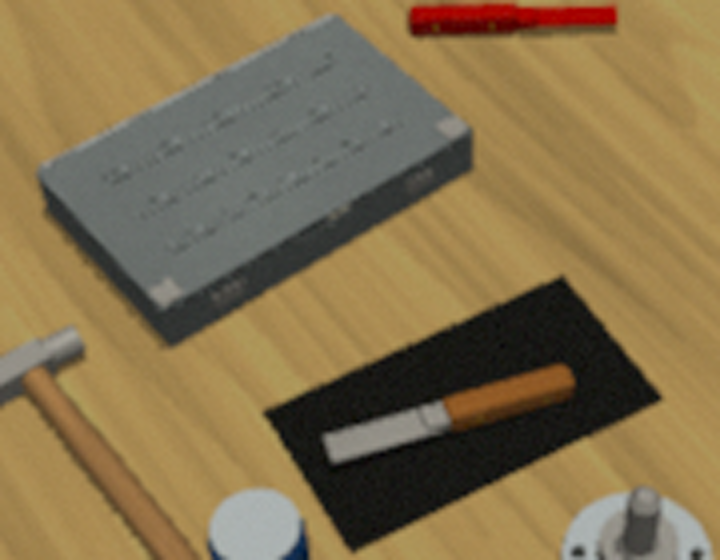

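View pics/c2.png

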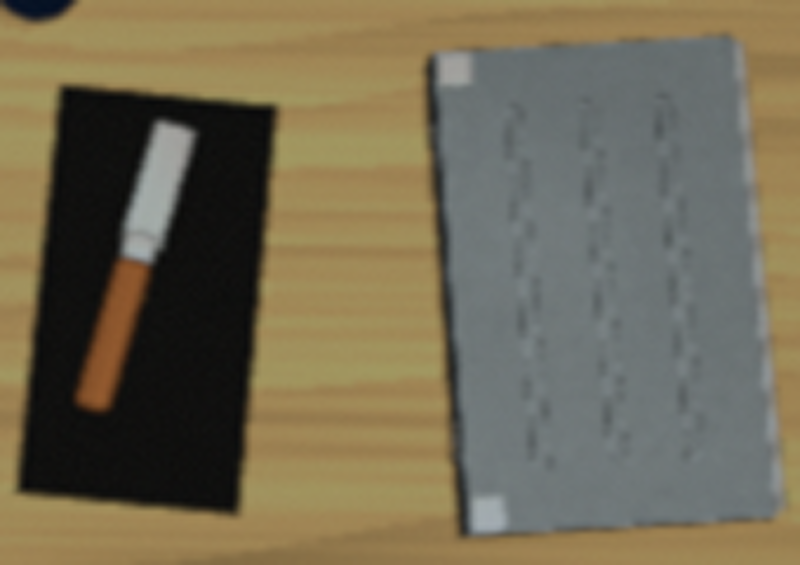

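The front, with a slot mark in the middle of the wall, faces the mat (world +y); the light strip on the far side is the hinge. In crop c2 the scraper's blade end is at (176,125) and its butt at (94,408). It has a wood handle and steel blade, so the choice is confirmed.

```bash
cat >> h.py <<'E'
def yaw(a,b):return np.degrees(np.arctan2(b[1]-a[1],b[0]-a[0]))
E
python3 - <<'E'
from h import *
p=shot('top')
c=lambda u,v,z:w(p,250+u/4.706,150+v/4.708,z)
C=[c(*q,.049) for q in[(430,55),(738,37),(783,515),(465,535)]]  # front +x, back +x, back -x, front -x
print('case',np.round(C,3)[:,:2].tolist(),'ctr',np.mean(C,0).round(4),'sizes',[round(float(np.linalg.norm(C[i]-C[i-3])),3) for i in range(4)])
print('edge yaw',yaw(C[3],C[0]),yaw(C[2],C[1]),yaw(C[1],C[0])-90,yaw(C[2],C[3])-90,'front mid',((C[0]+C[3])/2).round(4),'hinge',((C[1]+C[2])/2).round(4))
M=[c(*q,.003) for q in[(62,87),(276,105),(238,515),(20,492)]]
print('mat',np.round(M,3)[:,:2].tolist(),np.mean(M,0),yaw(M[3],M[0]))
t=c(176,125,.015);b=c(94,408,.018)
print('scr',t,b,np.linalg.norm(t-b),yaw(b,t),'origin',b+(t-b)*.375)
# arbor: tip in both views
s=shot('scene')
print('pin base guess',[np.round(px(p,(x,.264,.03)),1).tolist() for x in(.52,)])
import numpy as np
hs=p['color'][195:240,200:245];cv2.imwrite('pics/a.png',cv2.resize(np.hstack([hs,s['color'][240:285,307:352]])[:,:,::-1],(800,400),interpolation=cv2.INTER_CUBIC))
E
```

```text
case [[0.706, -0.105], [0.723, -0.309], [0.408, -0.335], [0.39, -0.13]] ctr [ 0.5568 -0.2195  0.049 ] sizes [0.205, 0.316, 0.206, 0.317]
edge yaw 4.517177429548526 4.743086028289037 4.696876664694855 4.873590709686766 front mid [ 0.5482 -0.1171  0.049 ] hinge [ 0.5654 -0.322   0.049 ]
mat [[0.689, 0.141], [0.68, -0.005], [0.401, 0.015], [0.413, 0.161]] [0.54592318 0.07802774 0.003     ] -4.237965582357223
scr [0.66222838 0.06250703 0.015     ] [0.46926845 0.11289933 0.018     ] 0.19945405029413918 -14.636145469356306 origin [0.54162843 0.09400222 0.016875  ]
pin base guess [[221.8, 219.0]]
```

View pics/a.png

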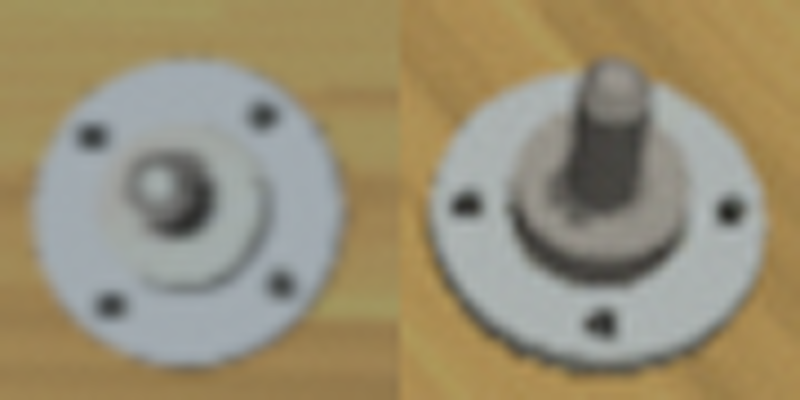

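The left half shows the arbor base centred at (188,212) and the pin tip at (157,186). In the right half the collar top is centred at (200,190).

```bash
cat >> h.py <<'E'
def plan(x,y,z,ya):
    "shift in tool cm (axes now) then turn rad"
    s=env.observe();R=np.array(s['tool_rot']);d=R.T@(np.array([x,y,z])-s['position'])*100
    y0=np.degrees(np.arctan2(R[1,0],R[0,0]));t=(ya-y0+90)%180-90
    st();print('shift',d.round(2),'turn about tool z',round(-np.radians(t),4),'yaw now',y0.round(2),'q6',round(s['q'][5],1))
E
python3 - <<'E'
from h import *
p=shot('top');s=shot('scene')
f=lambda a,b,o,z:w(p,o[0]+a/8.889,o[1]+b/8.889,z).round(4)
print('base',f(188,212,(200,195),.012),'collar',f(188,205,(200,195),.03),'tip',f(157,186,(200,195),.091),'scene collar',w(s,307+200/8.889,240+190/8.889,.03).round(4),'tip',w(s,307+213/8.889,240+75/8.889,.091).round(4))
plan(.5416,.094,.12,165.4)
E
```

```text
base [0.5225 0.2684 0.012 ] collar [0.523  0.2661 0.03  ] tip [0.5223 0.2688 0.091 ] scene collar [0.5258 0.2711 0.03  ] tip [0.5235 0.2672 0.091 ]
1.4 [0.1535 0.5281 0.2313] yaw x [-0.96   0.279 -0.   ] F [ 0.3 -0.3  0. ] g 0.08528132999739242 0.0
shift [-49.39 -30.86  11.13] turn about tool z -0.028 yaw now 163.79 q6 -12.3
```

```bash
python3 -m crank '[8.5,-3.09,-1.93,0,0, 8.5,-3.09,-1.93,0,0, 8.5,-3.09,-1.93,0,0, 8.5,-3.09,-1.93,0,0, 8.5,-3.09,-1.93,0,0, 8.5,-3.09,-1.93,0,0, 8.5,-3.09,-1.93,0,0, 8.5,-3.09,-1.93,0,0]' 100; python3 -m crank '[8.5,-3.09,-1.93,0,0, 8.5,-3.09,-1.93,0,0, 8.5,-3.09,-1.93,0,0, 8.5,-3.09,-1.93,0,0, 8.5,-3.09,-1.93,0,0, 8.5,-3.09,-1.93,0,0, 8.5,-3.09,-1.93,0,0, 6,-3.09,-1.93,0,-0.028]'; python3 - <<'E'
from h import *
p=shot('top','t1');s=shot('scene','s1')
cv2.imwrite('pics/c3.png',cv2.resize(np.hstack([p['color'][150:250,220:340],s['color'][160:260,220:340]])[:,:,::-1],(800,333)))
plan(.5416,.094,.03,165.4)
E
```

```text
time_s: 2.07
position: [0.3486, 0.3094, 0.2315]
tool_rot: [[-0.96, 0.279, 0.0], [0.279, 0.96, 0.0], [-0.0, 0.0, -1.0]]
ft_force: [0.7, 1.0, 0.4]
grip_width: 0.0848
gripper_force: 0.0
time_s: 2.73
position: [0.543, 0.092, 0.2314]
tool_rot: [[-0.968, 0.252, 0.0], [0.252, 0.968, 0.0], [-0.0, 0.0, -1.0]]
ft_force: [0.7, 0.3, 0.5]
grip_width: 0.075
gripper_force: 0.0
2.8333 [0.5448 0.0899 0.2306] yaw x [-0.967  0.256 -0.001] F [ 0.1  0.7 -0.6] g 0.06123276646253233 0.0
shift [ 0.43  0.33 20.06] turn about tool z -0.0038 yaw now 165.18 q6 -78.1
```

View pics/c3.png

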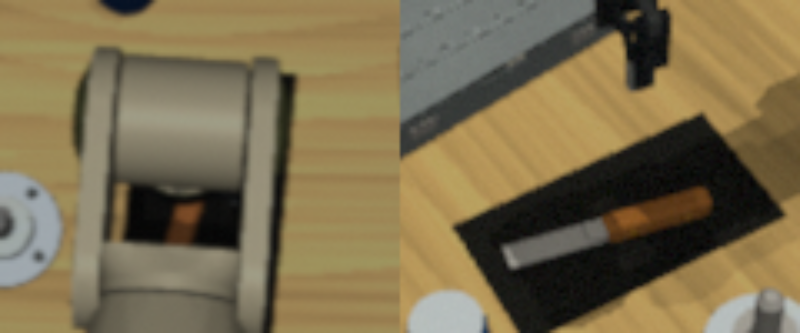

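```bash
python3 -m crank '[6,0.43,0.33,4,-0.004, 6,0,0,4,0, 6,0,0,4,0, 6,0,0,4,0, 6,0,0,3.5,0, 6,0,0,1.7,0, 6,0,0,1.2,0, 6,0,0,0,0]' 100; python3 -m crank '[2,0,0,0,0, 2,0,0,0,0, 2,0,0,0,0, 2,0,0,0,0, 2,0,0,0,0, 2,0,0,0,0, 2,0,0,0,0, 2,0,0,0,0]';python3 -c "
from h import *
plan(.5416,.094,.006,165.4)"
```

```text
time_s: 3.5
position: [0.5372, 0.0984, 0.005]
tool_rot: [[-0.969, 0.248, -0.005], [0.248, 0.969, 0.0], [0.005, -0.001, -1.0]]
ft_force: [-1.0, -0.7, -1.1]
grip_width: 0.06
gripper_force: 0.0
time_s: 4.17
position: [0.5393, 0.098, 0.0089]
tool_rot: [[-0.969, 0.248, 0.003], [0.248, 0.969, -0.0], [-0.002, 0.001, -1.0]]
ft_force: [-1.2, 0.5, 5.6]
grip_width: 0.0222
gripper_force: 91.4
4.1667 [0.5393 0.098  0.0089] yaw x [-0.969  0.248 -0.002] F [-1.2  0.5  5.6] g 0.022162130809127333 91.44769549369812
shift [-0.32 -0.33  0.29] turn about tool z 0.0041 yaw now 165.63 q6 -77.7
```

```bash
python3 -m crank '[2,0,0,-1,0, 2,0,0,-3,0, 2,0,0,-3,0, 2,0,0,0,0.1237, 2,0,0,0,0.1237, 2,0,0,0,0.1237, 2,0,0,0,0.1237, 2,0,0,0,0.1237]' 100; python3 -m crank '[2,0,0,0,0.1237, 2,0,0,0,0.1237, 2,0,0,0,0.1237, 2,0,0,0,0.1237, 2,0,0,0,0.1237, 2,0,0,0,0, 2,0,0,0,0, 2,0,0,0,0]';python3 - <<'E'
from h import *
p=shot('scene','s2')
cv2.imwrite('pics/c4.png',cv2.resize(p['color'][130:260,180:350][:,:,::-1],(784,600),interpolation=cv2.INTER_CUBIC))
plan(.5357,.0377,.0339,94.7)
E
```

```text
time_s: 4.83
position: [0.5388, 0.0979, 0.0786]
tool_rot: [[-0.641, 0.768, 0.001], [0.768, 0.641, -0.0], [-0.001, 0.001, -1.0]]
ft_force: [0.4, 0.0, -1.6]
grip_width: 0.022
gripper_force: 91.1
time_s: 5.5
position: [0.5388, 0.0979, 0.0779]
tool_rot: [[-0.087, 0.996, 0.001], [0.996, 0.087, -0.0], [-0.0, 0.001, -1.0]]
ft_force: [0.6, 0.2, -1.0]
grip_width: 0.0218
gripper_force: 91.1
5.55 [0.5388 0.0979 0.0777] yaw x [-0.086  0.996 -0.   ] F [-0.1 -0.3 -0.5] g 0.021612372676761638 91.11732959747314
shift [-5.97 -0.82  4.38] turn about tool z 0.0039 yaw now 94.92 q6 -7.0
```

View pics/c4.png

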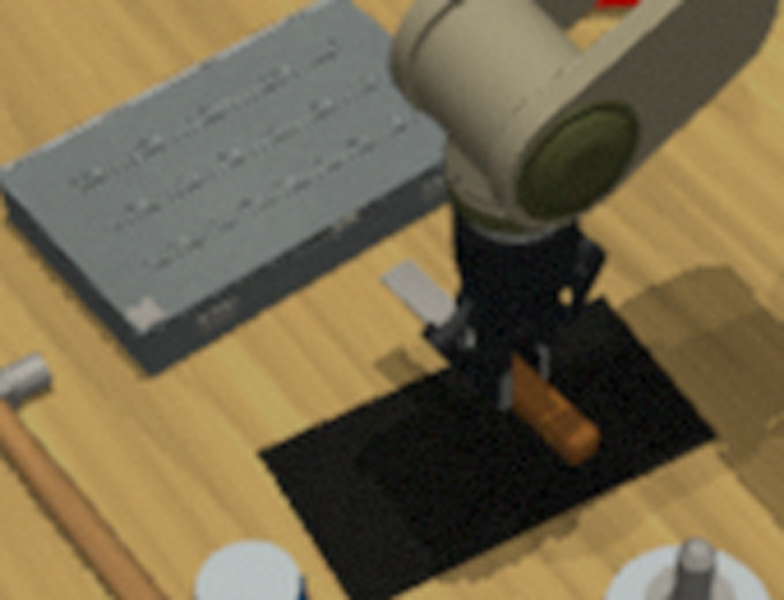

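```bash
python3 - <<'E'
from h import *
p=shot('scene')
print('tip pred',px(p,(.5498,-.0296,.084)),'seen 267.2 188.5; slot pred',px(p,(.5486,-.1198,.040)),'seen 254.8 178.1')
E
python3 -m crank '[2,-1.99,-0.27,1.46,0, 2,-1.99,-0.27,1.46,0, 2,-1.99,-0.27,1.46,0, 2,0,0,0,0.004, 2,0,0,0,0, 2,0,0,0,0, 2,0,0,0,0, 2,0,0,0,0]'
python3 - <<'E'
from h import *
plan(.5357,.0377,.0339,94.7)
p=shot('scene','s3');t=shot('top')
a=cv2.resize(p['color'][150:220,215:305],(514,400),interpolation=cv2.INTER_CUBIC);b=cv2.resize(t['color'][170:260,310:370],(267,400),interpolation=cv2.INTER_CUBIC)
cv2.imwrite('pics/c5.png',np.hstack([a,b])[:,:,::-1])
print('tip pred',px(p,(.5461,-.0899,.04)),px(t,(.5461,-.0899,.04)))
E
```

```text
tip pred (np.float64(265.04850542516397), np.float64(188.51589410849743)) seen 267.2 188.5; slot pred (np.float64(251.37706862918373), np.float64(180.5639943153529)) seen 254.8 178.1
time_s: 6.27
position: [0.5359, 0.0384, 0.0341]
tool_rot: [[-0.08, 0.997, 0.001], [0.997, 0.08, -0.0], [-0.0, 0.001, -1.0]]
ft_force: [-0.4, -1.1, -1.9]
grip_width: 0.0221
gripper_force: 91.2
6.2667 [0.5359 0.0384 0.0341] yaw x [-0.08   0.997 -0.   ] F [-0.4 -1.1 -1.9] g 0.022058734129474313 91.19326114654541
shift [-0.07 -0.03  0.02] turn about tool z -0.0017 yaw now 94.6 q6 -13.1
tip pred (np.float64(256.75828804339164), np.float64(185.69245592503822)) (np.float64(335.86745599001813), np.float64(212.8439553419044))
```

View pics/c5.png

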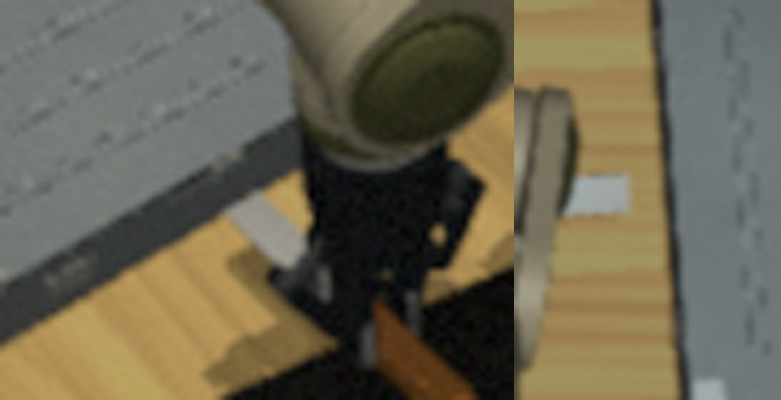

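The blade's end projects within 1 px of where both cameras show it, level and about 30 mm from the front face. I'll push in.

```bash
python3 -m crank '[2,-1,-0.03,0,0, 2,-1,0,0,0, 2,-0.6,0,0,0, 2,-0.4,0,0,0, 2,-0.3,0,0,0, 2,-0.3,0,0,0, 2,-0.2,0,0,0, 2,0,0,0,0]'
```

```text
time_s: 7.03
position: [0.5383, -0.0005, 0.0335]
tool_rot: [[-0.079, 0.997, 0.0], [0.997, 0.079, -0.0], [-0.0, 0.0, -1.0]]
ft_force: [-0.1, 0.1, -1.4]
grip_width: 0.0218
gripper_force: 91.2
```

```bash
python3 -m crank '[2,-0.6,0,0,0, 2,-0.6,0,0,0, 2,-0.3,0,0,0, 2,0,0,0,0, 2,0,0,-0.3,0, 2,0,0,-0.5,0, 2,0,0,-0.6,0, 2,0,0,-0.6,0]';python3 -m crank '[2,0,0,-0.6,0, 2,0,0,-0.6,0, 2,0,0,-0.6,0, 2,0,0,-0.6,0, 2,0,0,-0.6,0, 2,0,0,-0.3,0, 2,0,0,0,0, 2,0,0,0,0]'
python3 - <<'E'
from h import *
p=shot('scene','s4')
cv2.imwrite('pics/c6.png',cv2.resize(p['color'][110:240,180:350][:,:,::-1],(784,600),interpolation=cv2.INTER_CUBIC))
st()
E
```

```text
time_s: 7.7
position: [0.5393, -0.015, 0.0541]
tool_rot: [[-0.079, 0.997, -0.0], [0.997, 0.079, 0.0], [0.0, -0.0, -1.0]]
ft_force: [0.2, -0.5, -4.7]
grip_width: 0.0219
gripper_force: 91.0
time_s: 8.37
position: [0.5396, -0.0151, 0.0867]
tool_rot: [[-0.079, 0.997, 0.001], [0.997, 0.079, -0.0], [-0.0, 0.001, -1.0]]
ft_force: [-0.4, 0.0, -1.1]
grip_width: 0.0221
gripper_force: 91.3
8.4167 [ 0.5396 -0.0151  0.0866] yaw x [-0.079  0.997 -0.   ] F [-0.4  0.4 -1.4] g 0.02221735191443087 91.28699541091919
```

View pics/c6.png

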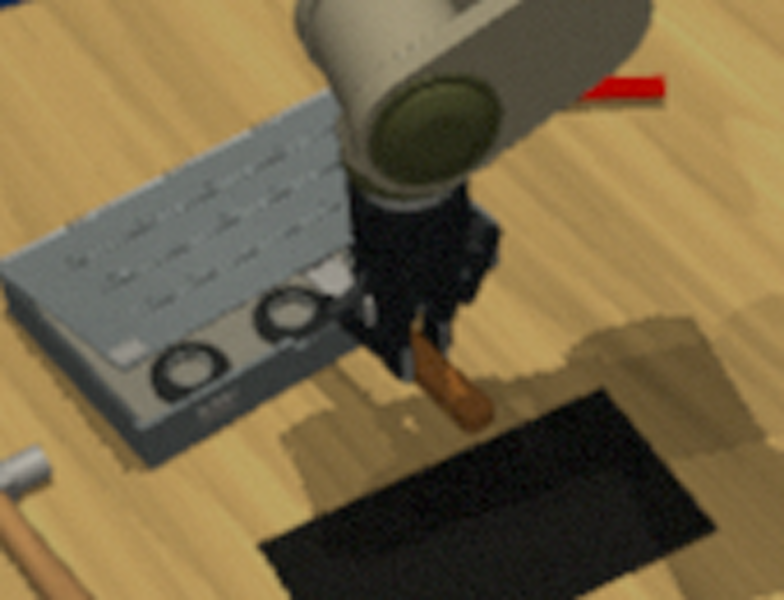

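The cover is levered up about 0.27 rad, with the discs visible at (190,370) and (290,310). Next I swing it back along its arc.

```bash
python3 -m crank '[2,-1.05,0,-1.85,0, 2,-1.05,0,-1.85,0, 2,-1.25,0,-1.5,0, 2,-1.25,0,-1.5,0, 2,-1.5,0,-1.25,0, 2,-1.5,0,-1.25,0, 2,-2,0,-0.75,0, 2,-2,0,-0.75,0]';python3 -m crank '[2,-2,0,-0.25,0, 2,-2,0,-0.25,0, 2,-1.5,0,0.25,0, 2,-1.5,0,0.25,0, 2,-0.9,0,0.25,0, 2,-0.9,0,0.25,0, 2,0,0,0,0, 2,0,0,0,0]'
python3 - <<'E'
from h import *
p=shot('scene','s5')
cv2.imwrite('pics/c7.png',cv2.resize(p['color'][70:240,150:350][:,:,::-1],(706,600),interpolation=cv2.INTER_CUBIC))
st()
E
```

```text
time_s: 9.08
position: [0.5486, -0.1309, 0.194]
tool_rot: [[-0.08, 0.997, 0.0], [0.997, 0.08, 0.001], [0.001, 0.0, -1.0]]
ft_force: [0.7, 2.6, -0.7]
grip_width: 0.022
gripper_force: 91.4
time_s: 9.75
position: [0.5554, -0.2184, 0.188]
tool_rot: [[-0.079, 0.997, -0.001], [0.997, 0.079, 0.001], [0.001, -0.001, -1.0]]
ft_force: [0.5, 0.3, -1.0]
grip_width: 0.0215
gripper_force: 91.3
9.8 [ 0.5555 -0.2181  0.1883] yaw x [-0.079  0.997  0.   ] F [ 0.5 -0.2 -1. ] g 0.022095366668655716 91.33299708366394
```

View pics/c7.png

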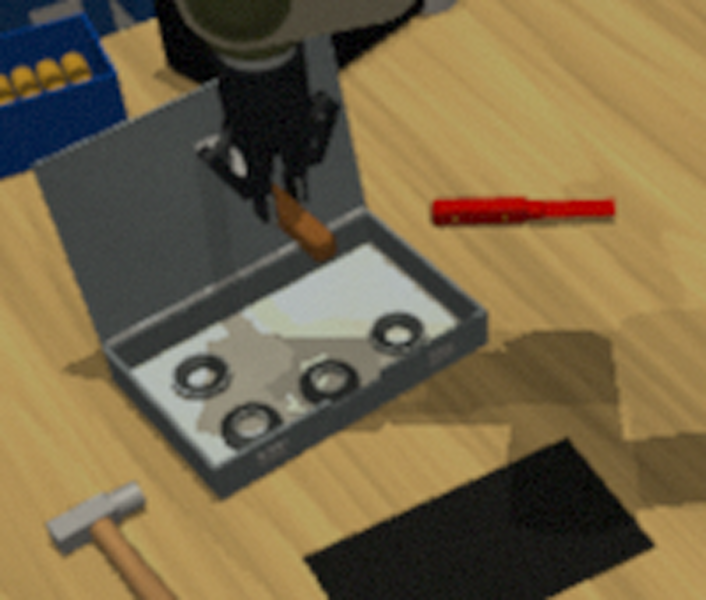

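The cover is swung back past upright. Four discs show at (200,375), (252,425), (330,380) and (397,332), though more may be hidden behind the arm. After a small extra push I'll take the scraper home.

```bash
python3 -m crank '[2,-0.4,0,0,0, 2,0,0,0,0, 2,0,0,0,0, 2,1,0,0,0, 2,2,0,0,0, 2,3.7,0,0,0, 2,3.7,0,0,0, 2,3.7,0,0,0]';python3 -m crank '[2,3.7,0,0,0, 2,3.7,0,0,0, 2,3.7,0,0,0, 2,3.7,0,0,0, 2,1.4,0,0,-0.118, 2,0,0,0,-0.118, 2,0,0,0,-0.118, 2,0,0,0,-0.118]';python3 -m crank '[2,0,0,4,-0.118, 2,0,0,4,-0.118, 2,0,0,2,-0.118, 2,0,0,0,-0.118, 2,0,0,0,-0.118, 2,0,0,0,-0.118, 2,0,0,0,-0.118, 2,0,0,0,-0.118]'
python3 - <<'E'
from h import *
shot('scene')
plan(.518,.080,.0095,175.8)
E
```

```text
time_s: 10.47
position: [0.5441, -0.0799, 0.1886]
tool_rot: [[-0.078, 0.997, 0.0], [0.997, 0.078, 0.0], [0.0, 0.0, -1.0]]
ft_force: [0.7, 1.7, -1.0]
grip_width: 0.0216
gripper_force: 91.3
time_s: 11.13
position: [0.5315, 0.0808, 0.1887]
tool_rot: [[-0.53, 0.848, 0.0], [0.848, 0.53, -0.0], [-0.0, 0.0, -1.0]]
ft_force: [-0.2, -0.1, -1.1]
grip_width: 0.0218
gripper_force: 91.4
time_s: 11.8
position: [0.5316, 0.0803, 0.0887]
tool_rot: [[-0.998, 0.069, 0.0], [0.069, 0.998, 0.0], [-0.0, 0.0, -1.0]]
ft_force: [-0.8, 0.1, -0.7]
grip_width: 0.0221
gripper_force: 91.4
11.85 [0.5316 0.0802 0.0887] yaw x [-0.998  0.063 -0.   ] F [ 0.1  0.1 -0.7] g 0.0223456131218956 91.36148571968079
shift [ 1.36 -0.11  7.92] turn about tool z 0.0107 yaw now 176.42 q6 -90.5
```

```bash
python3 -m crank '[2,1.36,-0.11,2,0, 2,0,0,2,0.01, 2,0,0,2,0, 2,0,0,1,0, 2,0,0,0.5,0, 2,0,0,0.3,0, 2,0,0,0.1,0, 2,0,0,0,0]';python3 -m crank '[2.6,0,0,0,0, 4,0,0,0,0, 6,0,0,0,0, 6,0,0,0,0, 6,0,0,-2,0, 6,0,0,-4,0, 6,0,0,-4,0, 6,0,0,-4,0]';python3 -m crank '[6,0,3,-4,0, 6,0,3.5,-3,0, 6,0,3.5,-2,0, 6,0,4,0,0, 6,0,4,0,0, 6,0,4,0,0, 6,0,4,0,0, 6,0,0,0,0]'
python3 - <<'E'
from h import *
st()
p=shot('scene','s6');t=shot('top','t6')
cv2.imwrite('pics/c8.png',cv2.resize(p['color'][85:240,150:350][:,:,::-1],(774,600),interpolation=cv2.INTER_CUBIC))
cv2.imwrite('pics/c9.png',cv2.resize(t['color'][140:270,240:420][:,:,::-1],(800,578),interpolation=cv2.INTER_CUBIC))
E
```

```text
time_s: 12.52
position: [0.5187, 0.0796, 0.0101]
tool_rot: [[-0.996, 0.086, 0.001], [0.086, 0.996, -0.0], [-0.001, 0.0, -1.0]]
ft_force: [0.2, -0.8, -1.1]
grip_width: 0.022
gripper_force: 91.4
time_s: 13.18
position: [0.5179, 0.0796, 0.1513]
tool_rot: [[-0.996, 0.086, -0.001], [0.086, 0.996, 0.0], [0.001, 0.0, -1.0]]
ft_force: [1.7, 0.2, -0.5]
grip_width: 0.0601
gripper_force: 0.0
time_s: 13.85
position: [0.539, 0.3361, 0.2293]
tool_rot: [[-0.997, 0.08, -0.0], [0.08, 0.997, 0.002], [0.0, 0.002, -1.0]]
ft_force: [-1.0, 0.1, -0.3]
grip_width: 0.0596
gripper_force: 0.0
13.85 [0.539  0.3361 0.2293] yaw x [-0.997  0.08   0.   ] F [-1.   0.1 -0.3] g 0.05962761331279732 0.0
```

View pics/c8.png

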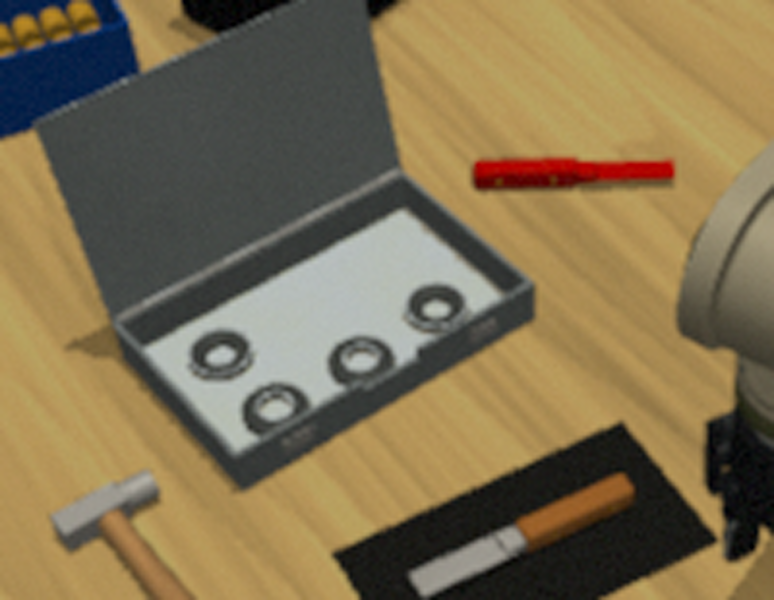

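View pics/c9.png

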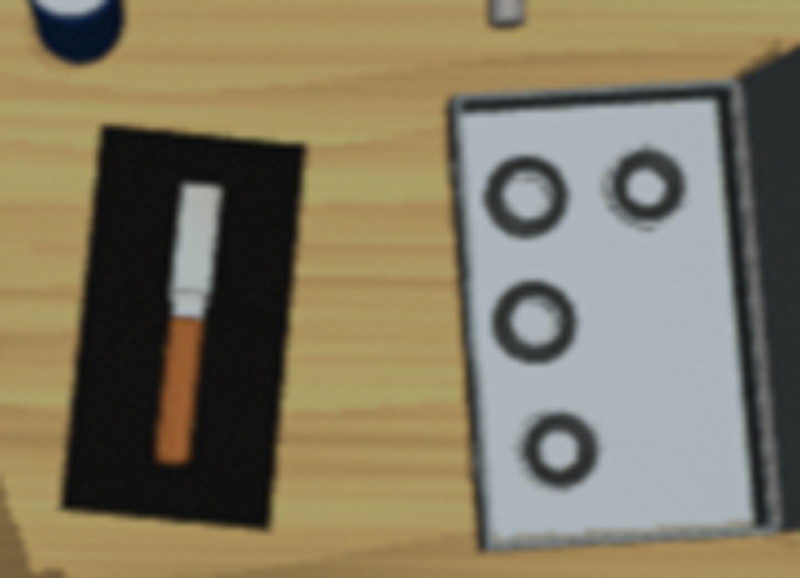

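There are four discs in the case. In c9 those at (527,195) and (535,320) are dark out to the rim and bright round the hole, so they are domes. Those at (645,187) and (560,450) have a bright rim round a dark inside, so they are dished. The scraper lies wholly on the mat. I'll measure the centres and check the faces with radial profiles.

```bash
cat > d.py <<'E'
from h import *
def discs(p,boxr):
    g=cv2.GaussianBlur(cv2.cvtColor(p['color'],cv2.COLOR_RGB2GRAY),(0,0),.6)
    out=[]
    for (u,v) in boxr:
        r=12;u0,v0=int(round(u))-r,int(round(v))-r
        s=cv2.resize(g[v0:v0+2*r,u0:u0+2*r],None,fx=8,fy=8,interpolation=cv2.INTER_CUBIC)
        m=(s<115).astype(np.uint8)
        n,l,stt,c=cv2.connectedComponentsWithStats(m)
        k=l[:, :];best=max(range(1,n),key=lambda i:stt[i,4]-(5000 if stt[i,0]==0 or stt[i,1]==0 else 0))
        cs,_=cv2.findContours((l==best).astype(np.uint8),cv2.RETR_EXTERNAL,cv2.CHAIN_APPROX_NONE)
        e=cv2.fitEllipse(max(cs,key=len))
        cx,cy=(e[0][0]+.5)/8+u0-.5,(e[0][1]+.5)/8+v0-.5
        yy,xx=np.mgrid[:g.shape[0],:g.shape[1]];d=np.hypot(xx-cx,yy-cy)
        prof=[int(g[(d>=i)&(d<i+1)].mean()) for i in range(13)]
        out.append((cx,cy,np.array(e[1])/8,prof))
    return out
E
python3 - <<'E'
from d import *
p=shot('top')
for n,(u,v,e,pr) in zip('ABCD',discs(p,[(240+a/4.444,140+b/4.444) for a,b in[(527,195),(535,320),(645,187),(560,450)]])):
    z=.010 if n in'AB' else .013
    print(n,round(u,1),round(v,1),e.round(1),w(p,u,v,z).round(4),pr)
s=shot('scene')
for q in('disc1','scraper','scraper_tip','scraper_butt'):
  for P,z in((p,.012),(s,.012)):
    print(q,[(round(r['score'],2),w(P,r['at'][0]*560,r['at'][1]*420,z)[:2].round(3).tolist()) for r in spotter.look_for(P,q)][:6])
E
```

```text
A 357.9 183.8 [18.2 18.5] [ 0.6449 -0.1625  0.01  ] [178, 178, 175, 164, 140, 101, 68, 58, 80, 127, 164, 177, 177]
B 359.7 212.0 [18.3 18.8] [ 0.5543 -0.1686  0.01  ] [179, 178, 177, 165, 141, 103, 69, 57, 75, 121, 161, 176, 177]
C 385.1 181.4 [16.2 16.6] [ 0.6539 -0.2485  0.013 ] [179, 177, 169, 138, 95, 62, 59, 85, 124, 154, 171, 177, 178]
D 365.5 240.8 [16.6 16.9] [ 0.4635 -0.1865  0.013 ] [179, 178, 172, 146, 99, 63, 56, 78, 119, 155, 172, 177, 178]
disc1 [(0.8, [0.544, -0.164]), (0.74, [0.642, -0.182]), (0.59, [0.461, -0.193]), (0.54, [0.662, -0.26]), (0.18, [0.572, -0.299])]
disc1 [(0.51, [0.649, -0.165]), (0.48, [0.546, -0.181]), (0.42, [0.647, -0.267])]
scraper [(0.76, [0.547, 0.089]), (0.69, [0.25, -0.267]), (0.55, [0.691, 0.552])]
scraper [(0.77, [0.322, 0.337]), (0.76, [0.244, -0.278]), (0.64, [0.538, 0.075]), (0.57, [0.665, 0.505])]
scraper_tip [(0.78, [0.253, -0.283]), (0.75, [0.559, 0.077]), (0.6, [0.69, 0.55])]
scraper_tip [(0.75, [0.537, 0.066]), (0.75, [0.311, 0.337]), (0.71, [0.536, -0.353]), (0.66, [0.66, 0.508]), (0.59, [0.257, -0.277])]
scraper_butt [(0.87, [0.553, 0.07]), (0.84, [0.25, -0.265]), (0.53, [0.691, 0.555])]
scraper_butt [(0.88, [0.67, 0.506]), (0.87, [0.317, 0.343]), (0.82, [0.543, 0.077]), (0.53, [0.252, -0.283])]
```

```bash
python3 -m crank '[7.2,0,0,0,0.1175, 7.2,0,0,0,0.1175, 7.2,0,0,0,0.1175, 7.2,0,0,0,0.1175, 7.2,0,0,0,0.1175, 7.2,0,0,0,0.1175, 7.2,0,0,0,0.1175, 7.2,0,0,0,0.1175]' 40; python3 -m crank '[7.2,0,0,0,0.1175, 7.2,0,0,0,0.1175, 7.2,0,0,0,0.1175, 7.2,0,0,0,0.1175, 7.2,-3.22,-0.74,0,0, 7.2,-3.22,-0.74,0,0, 7.2,-3.22,-0.74,0,0, 7.2,-3.22,-0.74,0,0]'; python3 -m crank '[7.2,-3.22,-0.74,0,0, 7.2,-3.22,-0.74,0,0, 7.2,-3.22,-0.74,0,0, 7.2,-3.22,-0.74,0,0, 7.2,-3.22,-0.74,0,0, 7.2,-3.22,-0.74,0,0, 7.2,-3.22,-0.74,0,0, 7.2,-3.22,-0.74,0,0]'; python3 -m crank '[7.2,-3.22,-0.74,0,0, 7.2,-3.22,-0.74,0,0, 7.2,-3.22,-0.74,0,0, 7.2,-3.22,-0.74,0,0, 7.2,0,0,4,0, 7.2,0,0,4,0, 7.2,0,0,4,0, 7.2,0,0,0,0]'; python3 -m crank '[7.2,0,0,2,0, 7.2,0,0,0,0, 7.2,0,0,0,0, 7.2,0,0,0,0, 7.2,0,0,0,0, 7.2,0,0,0,0, 7.2,0,0,0,0, 7.2,0,0,0,0]';python3 - <<'E'
from h import *
plan(.4635,-.1865,.012,94.7)
E
```

```text
time_s: 15.12
position: [0.5399, 0.3301, 0.23]
tool_rot: [[-0.513, 0.858, 0.0], [0.858, 0.513, 0.0], [0.0, 0.0, -1.0]]
ft_force: [-0.2, 0.2, -0.2]
grip_width: 0.0718
gripper_force: 0.0
time_s: 15.78
position: [0.5195, 0.1983, 0.23]
tool_rot: [[-0.075, 0.997, 0.0], [0.997, 0.075, -0.0], [-0.0, 0.0, -1.0]]
ft_force: [0.2, -0.5, -0.3]
grip_width: 0.0718
gripper_force: 0.0
time_s: 16.45
position: [0.4797, -0.0633, 0.2302]
tool_rot: [[-0.075, 0.997, 0.001], [0.997, 0.075, -0.0], [-0.0, 0.0, -1.0]]
ft_force: [1.0, -0.1, 0.5]
grip_width: 0.0722
gripper_force: 0.0
time_s: 17.12
position: [0.4574, -0.1907, 0.1043]
tool_rot: [[-0.074, 0.997, -0.01], [0.997, 0.074, 0.007], [0.008, -0.009, -1.0]]
ft_force: [0.1, 0.9, -0.2]
grip_width: 0.072
gripper_force: 0.0
time_s: 17.78
position: [0.4606, -0.1924, 0.0905]
tool_rot: [[-0.075, 0.997, 0.001], [0.997, 0.075, -0.0], [-0.001, 0.001, -1.0]]
ft_force: [0.5, -0.5, 0.3]
grip_width: 0.072
gripper_force: 0.0
17.7833 [ 0.4606 -0.1924  0.0905] yaw x [-0.075  0.997 -0.001] F [ 0.5 -0.5  0.3] g 0.07197490406096373 0.0
shift [0.57 0.33 7.85] turn about tool z -0.0069 yaw now 94.3 q6 -40.6
```

```bash
python3 -m crank '[7.2,0.57,0.33,2,-0.007, 7.2,0,0,2,0, 7.2,0,0,2,0, 7.2,0,0,1.5,0, 7.2,0,0,0.8,0, 7.2,0,0,0.4,0, 7.2,0,0,0.2,0, 7.2,0,0,0,0]'; python3 -m crank '[7.2,0,0,0.15,0, 7.2,0,0,0,0, 5,0,0,0,0, 5,0,0,0,0, 5,0,0,0,0, 5,0,0,0,0, 5,0,0,0,0, 5,0,0,0,0]' 40
```

```text
time_s: 18.45
position: [0.4635, -0.1866, 0.0013]
tool_rot: [[-0.082, 0.997, 0.0], [0.997, 0.082, -0.0], [-0.0, 0.0, -1.0]]
ft_force: [-0.8, 0.4, 0.0]
grip_width: 0.072
gripper_force: 0.0
time_s: 19.12
position: [0.4637, -0.1867, 0.0006]
tool_rot: [[-0.082, 0.997, 0.001], [0.997, 0.082, -0.001], [-0.001, 0.001, -1.0]]
ft_force: [-1.9, 0.1, 10.6]
grip_width: 0.0574
gripper_force: 44.8
```

```bash
python3 -m crank '[5,0,0,-1,0, 5,0,0,-3,0, 5,0,0,-4,0, 5,0,0,-4,0, 5,0,0,-2,0, 5,3.74,0.805,0,0, 5,3.74,0.805,0,0, 5,3.74,0.805,0,0]'; python3 -m crank '[5,3.74,0.805,0,0, 5,3.74,0.805,0,0, 5,3.74,0.805,0,0, 5,3.74,0.805,0,0, 5,3.74,0.805,0,0, 5,3.74,0.805,0,0, 5,3.74,0.805,0,0, 5,3.74,0.805,0,0]'; python3 -m crank '[5,3.74,0.805,0,0, 5,0,0,0,0, 5,0,0,0,0, 5,0,0,0,0, 5,0,0,0,0, 5,0,0,0,0, 5,0,0,0,0, 5,0,0,0,0]';python3 - <<'E'
from h import *
plan(.5232,.2685,.100,94.7)
p=shot('scene','s7');t=shot('top','t7')
a=cv2.resize(p['color'][210:290,290:370],(560,560),interpolation=cv2.INTER_CUBIC);b=cv2.resize(t['color'][180:260,205:240],(240,560),interpolation=cv2.INTER_CUBIC)
cv2.imwrite('pics/c10.png',np.hstack([a,b])[:,:,::-1])
print('disc ctr pred',px(p,(.5232,.2685,.145)))
E
```

```text
time_s: 19.78
position: [0.4781, -0.0716, 0.1401]
tool_rot: [[-0.08, 0.997, 0.001], [0.997, 0.08, -0.0], [-0.0, 0.001, -1.0]]
ft_force: [0.1, 0.5, -1.6]
grip_width: 0.0572
gripper_force: 43.2
time_s: 20.45
position: [0.5176, 0.2329, 0.1397]
tool_rot: [[-0.082, 0.997, 0.0], [0.997, 0.082, 0.0], [-0.0, 0.0, -1.0]]
ft_force: [1.9, -0.4, -1.3]
grip_width: 0.0572
gripper_force: 43.2
time_s: 21.12
position: [0.523, 0.2681, 0.1396]
tool_rot: [[-0.081, 0.997, 0.0], [0.997, 0.081, 0.0], [0.0, 0.0, -1.0]]
ft_force: [0.1, 0.2, -1.6]
grip_width: 0.057
gripper_force: 43.2
21.1167 [0.523  0.2681 0.1396] yaw x [-0.081  0.997  0.   ] F [ 0.1  0.2 -1.6] g 0.05701863081464612 43.2004587870324
shift [0.04 0.03 3.96] turn about tool z -0.0012 yaw now 94.63 q6 11.0
disc ctr pred (np.float64(332.9523965821317), np.float64(237.61304186124264))
```

View pics/c10.png

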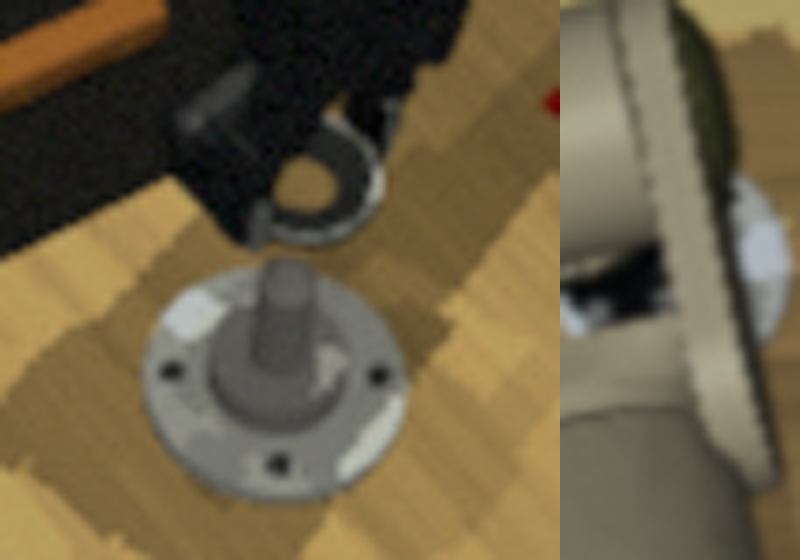

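The disc is held level with its bright rim up (dished), and its hole at (305,185) projects over the pin. I'll lower it and watch the side forces.

```bash
python3 -m crank '[5,0.04,0.03,2,0, 5,0,0,2,0, 5,0,0,1,0, 5,0,0,0.5,0, 5,0,0,0.5,0, 5,0,0,0.5,0, 5,0,0,0,0, 5,0,0,0,0]' 25; python3 -c "
from h import *
st();print(env.observe()['wrist_torque'])"
```

```text
time_s: 21.88
position: [0.5235, 0.2694, 0.0749]
tool_rot: [[-0.082, 0.997, 0.001], [0.997, 0.082, 0.0], [0.0, 0.001, -1.0]]
ft_force: [1.7, 0.9, -2.6]
grip_width: 0.057
gripper_force: 43.1
21.8833 [0.5235 0.2694 0.0749] yaw x [-0.082  0.997  0.   ] F [ 1.7  0.9 -2.6] g 0.05702248575248318 43.11351531883702
[ 0.20395465 -0.21173792 -0.0465338 ]
```

```bash
python3 -m crank '[5,0,0,0.5,0, 5,0,0,0.5,0, 5,0,0,0.5,0, 5,0,0,0.5,0, 5,0,0,0.5,0, 5,0,0,0,0, 5,0,0,0,0, 5,0,0,0,0]' 25
```

```text
time_s: 22.55
position: [0.5234, 0.2694, 0.0489]
tool_rot: [[-0.082, 0.997, 0.0], [0.997, 0.082, 0.0], [0.0, 0.0, -1.0]]
ft_force: [3.7, 3.0, -4.0]
grip_width: 0.057
gripper_force: 43.0
```

```bash
python3 -m crank '[5,0.08,0.1,0,0, 5,0,0,0.5,0, 5,0,0,0.5,0, 5,0,0,0.5,0, 5,0,0,0.4,0, 5,0,0,0.2,0, 5,0,0,0,0, 5,0,0,0,0]' 25;  python3 -m crank '[6.5,0,0,0.1,0, 7,0,0,0,0, 7.4,0,0,0,0, 7.4,0,0,0,0, 7.4,0,0,0,0, 7.4,0,0,0,0, 7.4,0,0,-1,0, 7.4,0,0,-1,0]'
```

```text
time_s: 23.22
position: [0.524, 0.27, 0.0284]
tool_rot: [[-0.082, 0.997, -0.0], [0.997, 0.082, -0.0], [-0.0, -0.0, -1.0]]
ft_force: [0.1, 0.5, -0.8]
grip_width: 0.0573
gripper_force: 43.2
time_s: 23.88
position: [0.5239, 0.27, 0.048]
tool_rot: [[-0.082, 0.997, -0.001], [0.997, 0.082, -0.0], [-0.0, -0.001, -1.0]]
ft_force: [0.5, 0.5, -0.9]
grip_width: 0.0739
gripper_force: 0.0
```

```bash
python3 -m crank '[7.2,0,0,-3,0, 7.2,0,0,-4,0, 7.2,0,0,-3.5,0, 7.2,-1.8,0,0,0, 7.2,-3.665,-0.05,0,0, 7.2,-3.665,-0.05,0,0, 7.2,-3.665,-0.05,0,0, 7.2,-3.665,-0.05,0,0]'; python3 -m crank '[7.2,-3.665,-0.05,0,0, 7.2,-3.665,-0.05,0,0, 7.2,-3.665,-0.05,0,0, 7.2,-3.665,-0.05,0,0, 7.2,-3.665,-0.05,0,0, 7.2,-3.665,-0.05,0,0, 7.2,-3.665,-0.05,0,0, 7.2,-1.9,-0.05,0,0]';python3 -m crank '[7.2,0,0,3,0, 7.2,0,0,3,0, 7.2,0,0,0,0, 7.2,0,0,0,0, 7.2,0,0,0,0, 7.2,0,0,0,0, 7.2,0,0,0,0, 7.2,0,0,0,0]';python3 - <<'E'
from d import *
plan(.5543,-.1686,.003,94.7)
t=shot('top','t8');s=shot('scene','s8')
for z in(.039,.03):print(px(t,(.524,.270,z)),px(s,(.524,.27,z)))
u,v=px(t,(.524,.270,.036));g=cv2.cvtColor(t['color'],cv2.COLOR_RGB2GRAY);print(g[int(v)-12:int(v)+14:1,int(u)-13:int(u)+14])
E
```

```text
time_s: 24.55
position: [0.5354, 0.1044, 0.1539]
tool_rot: [[-0.083, 0.997, 0.002], [0.997, 0.083, -0.0], [-0.0, 0.002, -1.0]]
ft_force: [-0.1, 0.3, -0.4]
grip_width: 0.0719
gripper_force: 0.0
time_s: 25.22
position: [0.5541, -0.173, 0.1537]
tool_rot: [[-0.079, 0.997, 0.002], [0.997, 0.079, -0.002], [-0.002, 0.002, -1.0]]
ft_force: [-0.4, 0.0, 0.2]
grip_width: 0.0723
gripper_force: 0.0
time_s: 25.88
position: [0.5545, -0.1691, 0.0937]
tool_rot: [[-0.082, 0.997, 0.002], [0.997, 0.082, -0.001], [-0.001, 0.002, -1.0]]
ft_force: [0.2, 0.4, 0.0]
grip_width: 0.0723
gripper_force: 0.0
25.8833 [ 0.5545 -0.1691  0.0937] yaw x [-0.082  0.997 -0.001] F [0.2 0.4 0. ] g 0.07227582038840917 0.0
shift [ 0.06 -0.03  9.07] turn about tool z 0.0004 yaw now 94.72 q6 -33.4
(np.float64(219.54922653160853), np.float64(217.3638548021367)) (np.float64(330.0041780549473), np.float64(259.15672136005514))
(np.float64(219.92510700558148), np.float64(217.70072724863772)) (np.float64(329.76382368457087), np.float64(260.80394429126846))
[[150 149 148 147 155 171 176 178 177 178 178 177 179 178 177 177 178 178
  17
[... 2160 characters left out ...]
 147 170 173 169 172]
 [177 177 177 177 178 177 175 163 149 128 103  85  76  70  68  71  84 101
  117 123 126 149 170 171 150 132 148]
 [173 177 178 178 178 178 176 176 175 170 157 139 122 111 104 108 123 122
  116 123 146 171 175 161 121  87 107]
 [165 175 178 178 173 165 160 165 173 178 174 158 146 140 131 130 133 135
  147 163 173 178 176 157 117  84  99]
 [156 171 178 176 158 122  99 118 155 175 178 174 172 171 169 169 169 170
  173 177 178 178 178 171 149 128 133]
 [140 155 170 173 146  97  69  96 145 172 178 178 179 179 179 179 180 178
  176 178 177 178 178 178 174 170 169]
 [133 139 156 169 155 123 109 125 156 175 178 177 177 178 177 179 178 177
  179 178 178 178 178 179 179 177 166]]
```

The disc sits centred on the arbor. Next is dome B.

```bash
python3 -m crank '[7.2,0.06,-0.03,2,0, 7.2,0,0,2.5,0, 7.2,0,0,2,0, 7.2,0,0,1.2,0, 7.2,0,0,0.8,0, 7.2,0,0,0.5,0, 7.2,0,0,0.2,0, 7.2,0,0,0,0]'; python3 -m crank '[7.2,0,0,0,0, 5,0,0,0,0, 5,0,0,0,0, 5,0,0,0,0, 5,0,0,0,0, 5,0,0,0,0, 5,0,0,0,0, 5,0,0,0,0]' 40
```

```text
time_s: 26.65
position: [0.554, -0.1686, 0.0007]
tool_rot: [[-0.082, 0.997, 0.0], [0.997, 0.082, -0.0], [-0.0, 0.0, -1.0]]
ft_force: [-0.1, 0.5, 0.4]
grip_width: 0.0723
gripper_force: 0.0
time_s: 27.32
position: [0.5541, -0.1687, 0.0017]
tool_rot: [[-0.082, 0.997, 0.001], [0.997, 0.082, -0.001], [-0.001, 0.001, -1.0]]
ft_force: [-2.1, 1.3, 6.2]
grip_width: 0.0571
gripper_force: 41.5
```

```bash
python3 -m crank '[5,0,0,-1,0, 5,0,0,-3,0, 5,0,0,-4,0, 5,0,0,-4,0, 5,0,0,-2,0, 5,3.665,0.05,0,0, 5,3.665,0.05,0,0, 5,3.665,0.05,0,0]'; python3 -m crank '[5,3.665,0.05,0,0, 5,3.665,0.05,0,0, 5,3.665,0.05,0,0, 5,3.665,0.05,0,0, 5,3.665,0.05,0,0, 5,3.665,0.05,0,0, 5,3.665,0.05,0,0, 5,3.665,0.05,0,0]'; python3 -m crank '[5,3.665,0.05,0,0, 5,0,0,0,0, 5,0,0,2,0, 5,0,0,2,0, 5,0,0,0,0, 5,0,0,0,0, 5,0,0,0,0, 5,0,0,0,0]';python3 -c "
from h import *
plan(.524,.270,.075,94.7)"
```

```text
time_s: 27.98
position: [0.5459, -0.0579, 0.1417]
tool_rot: [[-0.08, 0.997, 0.002], [0.997, 0.08, -0.0], [-0.001, 0.001, -1.0]]
ft_force: [-0.2, -0.3, -0.9]
grip_width: 0.057
gripper_force: 43.2
time_s: 28.65
position: [0.5257, 0.2355, 0.1414]
tool_rot: [[-0.082, 0.997, 0.001], [0.997, 0.082, 0.0], [0.0, 0.001, -1.0]]
ft_force: [0.6, -0.7, -0.5]
grip_width: 0.0569
gripper_force: 43.2
time_s: 29.32
position: [0.5244, 0.2702, 0.102]
tool_rot: [[-0.082, 0.997, 0.002], [0.997, 0.082, 0.001], [0.0, 0.002, -1.0]]
ft_force: [-0.2, 0.8, -0.8]
grip_width: 0.0565
gripper_force: 43.2
29.3167 [0.5244 0.2702 0.102 ] yaw x [-0.082  0.997  0.   ] F [-0.2  0.8 -0.8] g 0.05651064477492591 43.19446639747184
shift [-0.02 -0.05  2.7 ] turn about tool z -0.0004 yaw now 94.68 q6 11.1
```

Lower to 0.055 and check the forces.

```bash
python3 -m crank '[5,-0.02,-0.04,1,0, 5,0,0,1,0, 5,0,0,0.7,0, 5,0,0,0.7,0, 5,0,0,0.7,0, 5,0,0,0.6,0, 5,0,0,0,0, 5,0,0,0,0]'
```

```text
time_s: 29.98
position: [0.5233, 0.2701, 0.053]
tool_rot: [[-0.082, 0.997, -0.001], [0.997, 0.082, -0.0], [-0.0, -0.001, -1.0]]
ft_force: [0.9, 1.0, -1.7]
grip_width: 0.0565
gripper_force: 43.3
```

```bash
python3 -m crank '[5,0.02,0.04,0.5,0, 5,0,0,0.5,0, 5,0,0,0.35,0, 5,0,0,0.2,0, 5,0,0,0.1,0, 5,0,0,0,0, 5,0,0,0,0, 5,0,0,0,0]';  python3 -m crank '[6.5,0,0,0,0, 7,0,0,0,0, 7.4,0,0,0,0, 7.4,0,0,0,0, 7.4,0,0,0,0, 7.4,0,0,-1,0, 7.4,0,0,-3,0, 7.4,0,0,-4,0]'; python3 -m crank '[7.2,0,0,-4,0, 7.2,-3.7,0,0,0, 7.2,-3.7,0,0,0, 7.2,-3.7,0,0,0, 7.2,-3.7,0,0,0, 7.2,0,0,0,0, 7.2,0,0,0,0, 7.2,0,0,0,0]'; python3 - <<'E'
from d import *
plan(.6539,-.2485,.10,94.7)
t=shot('top','t9')
u,v=px(t,(.524,.270,.044));g=cv2.cvtColor(t['color'],cv2.COLOR_RGB2GRAY);print(u,v);print(g[int(v)-12:int(v)+14:2,int(u)-13:int(u)+14])
print([(n,round(a,1),round(b,1),w(t,a,b,.011).round(4)) for n,(a,b,_,_) in zip('AC',discs(t,[(357.9,183.8),(385.1,181.4)]))])
E
```

```text
time_s: 30.65
position: [0.5238, 0.2703, 0.0371]
tool_rot: [[-0.082, 0.997, 0.0], [0.997, 0.082, 0.0], [0.0, 0.0, -1.0]]
ft_force: [0.1, 0.9, -0.1]
grip_width: 0.057
gripper_force: 43.4
time_s: 31.32
position: [0.5224, 0.2698, 0.1162]
tool_rot: [[-0.082, 0.997, -0.006], [0.997, 0.082, -0.002], [-0.001, -0.006, -1.0]]
ft_force: [-0.1, -0.1, 0.6]
grip_width: 0.0738
gripper_force: 0.0
time_s: 31.98
position: [0.5358, 0.123, 0.1575]
tool_rot: [[-0.082, 0.997, 0.001], [0.997, 0.082, 0.0], [0.0, 0.001, -1.0]]
ft_force: [0.1, 1.0, -0.3]
grip_width: 0.0719
gripper_force: 0.0
31.9833 [0.5358 0.123  0.1575] yaw x [-0.082  0.997  0.   ] F [ 0.1  1.  -0.3] g 0.07193557830554297 0.0
shift [-38.     8.73   5.75] turn about tool z -0.0003 yaw now 94.68 q6 -4.1
219.33844684694623 217.17494935755644
[[145 146 144 143 151 165 171 173 173 173 173 174 174 174 174 174 173 173
  173 172 173 172 167 166 163 148 115]
 [144 151 162 170 173 172 174 174 173 173 170 165 159 157 158 159 164 166
  170 174 171 153 115  83  98 141 162]
 [153 162 146 111  94 116 150 161 140 108  85  69  59  54  52  57  66  79
  104 
[... 578 characters left out ...]
46  69 130 165 157]
 [173 172 173 169 142  91  54  47  62  94 118 120 107  94  93 102 120 116
   84  59  52  50  59 108 154 169 157]
 [174 173 173 172 167 144 102  64  48  49  60  76  89  95  92  80  66  57
   54  53  50  64 109 154 172 172 158]
 [172 173 173 173 174 173 166 139  96  65  51  50  50  53  53  52  54  52
   52  62 100 141 165 167 147 128 132]
 [159 170 174 173 169 161 156 160 164 162 150 127 109  99  96  98 106 120
  140 159 169 173 172 154 114  83 107]
 [136 150 167 168 142  94  68  93 141 169 173 174 174 174 174 174 173 174
  174 173 174 172 173 173 167 147 139]]
[('A', 357.9, 183.8, array([ 0.6447, -0.1624,  0.011 ])), ('C', 385.1, 181.4, array([ 0.6542, -0.2489,  0.011 ]))]
```

```bash
python3 -m crank '[7.2,-3.45,0.79,0,0, 7.2,-3.45,0.79,0,0, 7.2,-3.45,0.79,0,0, 7.2,-3.45,0.79,0,0, 7.2,-3.45,0.79,0,0, 7.2,-3.45,0.79,0,0, 7.2,-3.45,0.79,0,0, 7.2,-3.45,0.79,0,0]'; python3 -m crank '[7.2,-3.45,0.79,0,0, 7.2,-3.45,0.79,0,0, 7.2,-3.45,0.79,0,0, 7.2,0,0,3,0, 7.2,0,0,3,0, 7.2,0,0,0,0, 7.2,0,0,0,0, 7.2,0,0,0,0]';python3 -c "
from h import *
plan(.654,-.2487,.003,94.7)"
```

```text
time_s: 32.7
position: [0.6221, -0.1472, 0.1571]
tool_rot: [[-0.084, 0.996, -0.0], [0.996, 0.084, 0.0], [0.0, -0.0, -1.0]]
ft_force: [0.4, 0.8, -0.1]
grip_width: 0.0721
gripper_force: 0.0
time_s: 33.37
position: [0.6546, -0.2475, 0.099]
tool_rot: [[-0.084, 0.997, 0.002], [0.997, 0.084, -0.001], [-0.001, 0.002, -1.0]]
ft_force: [0.6, 0.4, 0.4]
grip_width: 0.0723
gripper_force: 0.0
33.3667 [ 0.6546 -0.2475  0.099 ] yaw x [-0.084  0.997 -0.001] F [0.6 0.4 0.4] g 0.07228305380798526 0.0
shift [-0.1  -0.09  9.6 ] turn about tool z 0.0016 yaw now 94.79 q6 -35.2
```

```bash
python3 -m crank '[7.2,-0.1,-0.09,2.5,0, 7.2,0,0,2.5,0, 7.2,0,0,2,0, 7.2,0,0,1.2,0, 7.2,0,0,0.8,0, 7.2,0,0,0.4,0, 7.2,0,0,0.1,0, 7.2,0,0,0,0]'; python3 -m crank '[7.2,0,0,0,0, 5,0,0,0,0, 5,0,0,0,0, 5,0,0,0,0, 5,0,0,0,0, 5,0,0,0,0, 5,0,0,0,0, 5,0,0,0,0]' 40;python3 -c "
from h import *
plan(.524,.270,.145,94.7)"
```

```text
time_s: 34.03
position: [0.6533, -0.2496, 0.0031]
tool_rot: [[-0.082, 0.997, 0.002], [0.997, 0.082, -0.001], [-0.001, 0.001, -1.0]]
ft_force: [-0.2, -0.8, 0.0]
grip_width: 0.072
gripper_force: 0.0
time_s: 34.7
position: [0.6531, -0.2497, 0.0037]
tool_rot: [[-0.082, 0.997, 0.002], [0.997, 0.082, -0.001], [-0.001, 0.002, -1.0]]
ft_force: [-1.8, 0.7, 7.8]
grip_width: 0.0572
gripper_force: 41.2
34.7 [ 0.6531 -0.2497  0.0037] yaw x [-0.082  0.997 -0.001] F [-1.8  0.7  7.8] g 0.05720192774701246 41.16840964299627
shift [ 52.83  -8.59 -14.2 ] turn about tool z -0.0 yaw now 94.7 q6 -35.3
```

```bash
python3 -m crank '[5,0,0,-1,0, 5,0,0,-3,0, 5,0,0,-4,0, 5,0,0,-4,0, 5,0,0,-2.5,0, 5,3.774,-0.614,0,0, 5,3.774,-0.614,0,0, 5,3.774,-0.614,0,0]'; python3 -m crank '[5,3.774,-0.614,0,0, 5,3.774,-0.614,0,0, 5,3.774,-0.614,0,0, 5,3.774,-0.614,0,0, 5,3.774,-0.614,0,0, 5,3.774,-0.614,0,0, 5,3.774,-0.614,0,0, 5,3.774,-0.614,0,0]'; python3 -m crank '[5,3.774,-0.614,0,0, 5,3.774,-0.614,0,0, 5,3.774,-0.614,0,0, 5,0,0,2,0, 5,0,0,2,0, 5,0,0,0,0, 5,0,0,0,0, 5,0,0,0,0]';python3 -c "
from h import *
plan(.524,.270,.0475,94.7)"
```

```text
time_s: 35.37
position: [0.6245, -0.1372, 0.1481]
tool_rot: [[-0.081, 0.997, 0.001], [0.997, 0.081, -0.0], [-0.001, 0.001, -1.0]]
ft_force: [0.7, 0.5, -1.1]
grip_width: 0.0573
gripper_force: 43.1
time_s: 36.03
position: [0.5507, 0.1605, 0.1479]
tool_rot: [[-0.082, 0.997, 0.001], [0.997, 0.082, 0.0], [0.0, 0.001, -1.0]]
ft_force: [1.4, 0.4, -1.0]
grip_width: 0.0573
gripper_force: 43.1
time_s: 36.7
position: [0.5245, 0.27, 0.1084]
tool_rot: [[-0.081, 0.997, 0.002], [0.997, 0.081, 0.0], [0.0, 0.002, -1.0]]
ft_force: [-0.1, 0.3, -0.5]
grip_width: 0.0573
gripper_force: 43.2
36.7 [0.5245 0.27   0.1084] yaw x [-0.081  0.997  0.   ] F [-0.1  0.3 -0.5] g 0.05725508100768463 43.179010794265196
shift [ 0.01 -0.06  6.09] turn about tool z -0.0006 yaw now 94.66 q6 11.1
```

```bash
python3 -m crank '[5,0.01,-0.05,1,0, 5,0,0,1,0, 5,0,0,0.7,0, 5,0,0,0.7,0, 5,0,0,0.7,0, 5,0,0,0.6,0, 5,0,0,0,0, 5,0,0,0,0]'
```

```text
time_s: 37.37
position: [0.5233, 0.2701, 0.0596]
tool_rot: [[-0.082, 0.997, -0.0], [0.997, 0.082, -0.0], [-0.0, -0.0, -1.0]]
ft_force: [1.7, -0.4, -2.5]
grip_width: 0.0573
gripper_force: 43.3
```

```bash
python3 -m crank '[5,0,0.06,0.3,0, 5,0,0,0.3,0, 5,0,0,0.3,0, 5,0,0,0.2,0, 5,0,0,0.1,0, 5,0,0,0,0, 5,0,0,0,0, 5,0,0,0,0]';  python3 -m crank '[6.5,0,0,0,0, 7,0,0,0,0, 7.4,0,0,0,0, 7.4,0,0,0,0, 7.4,0,0,0,0, 7.4,0,0,-1,0, 7.4,0,0,-3,0, 7.4,0,0,-4,0]'; python3 -m crank '[7.2,0,0,-3,0, 7.2,-3.7,0,0,0, 7.2,-3.7,0,0,0, 7.2,-3.7,0,0,0, 7.2,-3.7,0,0,0, 7.2,0,0,0,0, 7.2,0,0,0,0, 7.2,0,0,0,0]'; python3 - <<'E'
from d import *
plan(.6448,-.1625,.10,94.7)
t=shot('top','t10')
u,v=px(t,(.524,.270,.053));g=cv2.cvtColor(t['color'],cv2.COLOR_RGB2GRAY);print(u,v);print(g[int(v)-12:int(v)+14:2,int(u)-13:int(u)+14])
E
```

```text
time_s: 38.03
position: [0.5239, 0.2703, 0.0481]
tool_rot: [[-0.082, 0.997, 0.0], [0.997, 0.082, 0.0], [0.0, 0.0, -1.0]]
ft_force: [0.5, -0.3, -1.6]
grip_width: 0.0572
gripper_force: 43.4
time_s: 38.7
position: [0.5226, 0.2698, 0.1272]
tool_rot: [[-0.082, 0.997, -0.006], [0.997, 0.082, -0.002], [-0.001, -0.006, -1.0]]
ft_force: [-0.1, -0.2, 0.3]
grip_width: 0.0745
gripper_force: 0.0
time_s: 39.37
position: [0.536, 0.123, 0.1585]
tool_rot: [[-0.082, 0.997, 0.001], [0.997, 0.082, 0.0], [0.0, 0.001, -1.0]]
ft_force: [-0.3, 0.6, -0.2]
grip_width: 0.0719
gripper_force: 0.0
39.3667 [0.536  0.123  0.1585] yaw x [-0.082  0.997  0.   ] F [-0.3  0.6 -0.2] g 0.07189831979925031 0.0
shift [-29.34   8.51   5.85] turn about tool z -0.0003 yaw now 94.68 q6 -4.1
218.95546588164325 216.83171329269442
[[143 144 143 142 140 144 155 164 169 172 172 174 173 173 172 173 173 173
  172 173 173 173 173 169 164 151 118]
 [143 142 144 150 159 167 172 173 172 172 173 172 173 173 172 174 173 173
  172 174 172 173 165 146 133 145 157]
 [144 148 159 163 158 154 160 168 172 174 167 159 154 148 148 153 154 153
  155
[... 464 characters left out ...]
 100 103  96 136 166]
 [172 173 172 169 156 116  65  49  55  71  92 114 121 118 109  89  65  49
   43  47  46  62 102 103  82 128 164]
 [172 173 172 171 166 136  84  51  48  49  52  65  76  74  62  51  45  46
   47  47  52  79 100  89  88 138 166]
 [171 173 172 172 174 165 137  92  58  47  47  51  55  54  50  46  46  47
   49  67  97 109  86  80 130 166 171]
 [168 172 173 172 171 173 173 163 134  93  70  57  50  48  50  52  62  74
   92 114 109  85  97 140 167 167 161]
 [156 167 173 173 173 172 173 172 170 161 149 142 135 125 128 131 116 102
   92  85 102 138 165 172 155 118  87]
 [137 151 166 172 171 154 120  97 115 150 169 171 165 163 160 159 159 162
  165 170 173 174 173 172 166 144 114]]
```

```bash
python3 -m crank '[7.2,-3.67,1.06,0,0, 7.2,-3.67,1.06,0,0, 7.2,-3.67,1.06,0,0, 7.2,-3.67,1.06,0,0, 7.2,-3.67,1.06,0,0, 7.2,-3.67,1.06,0,0, 7.2,-3.67,1.06,0,0, 7.2,-3.67,1.06,0,0]'; python3 -m crank '[7.2,0,0,3,0, 7.2,0,0,3,0, 7.2,0,0,0,0, 7.2,0,0,0,0, 7.2,0,0,0,0, 7.2,0,0,0,0, 7.2,0,0,0,0, 7.2,0,0,0,0]';python3 -c "
from h import *
plan(.6448,-.1625,.0015,94.7)"
```

```text
time_s: 40.08
position: [0.6454, -0.1631, 0.1581]
tool_rot: [[-0.084, 0.996, 0.0], [0.996, 0.084, 0.0], [0.0, 0.0, -1.0]]
ft_force: [-0.3, -0.1, -0.5]
grip_width: 0.0722
gripper_force: 0.0
time_s: 40.75
position: [0.645, -0.1627, 0.0994]
tool_rot: [[-0.082, 0.997, 0.002], [0.997, 0.082, -0.001], [-0.001, 0.002, -1.0]]
ft_force: [0.3, -0.0, 0.4]
grip_width: 0.0723
gripper_force: 0.0
40.75 [ 0.645  -0.1627  0.0994] yaw x [-0.082  0.997 -0.001] F [ 0.3 -0.   0.4] g 0.07226634750216258 0.0
shift [ 0.03 -0.04  9.79] turn about tool z 0.0005 yaw now 94.73 q6 -29.1
```

```bash
python3 -m crank '[7.2,0.03,-0.04,2.5,0, 7.2,0,0,2.5,0, 7.2,0,0,2,0, 7.2,0,0,1.2,0, 7.2,0,0,0.9,0, 7.2,0,0,0.5,0, 7.2,0,0,0.2,0, 7.2,0,0,0,0]'; python3 -m crank '[7.2,0,0,0,0, 5,0,0,0,0, 5,0,0,0,0, 5,0,0,0,0, 5,0,0,0,0, 5,0,0,0,0, 5,0,0,0,0, 5,0,0,0,0]' 40;python3 -c "
from h import *
plan(.524,.270,.145,94.7)"
```

```text
time_s: 41.42
position: [0.6444, -0.1628, 0.0005]
tool_rot: [[-0.082, 0.997, 0.001], [0.997, 0.082, -0.0], [-0.0, 0.001, -1.0]]
ft_force: [0.8, -0.1, 0.5]
grip_width: 0.0719
gripper_force: 0.0
time_s: 42.08
position: [0.6446, -0.1628, 0.0016]
tool_rot: [[-0.082, 0.997, 0.002], [0.997, 0.082, -0.001], [-0.001, 0.002, -1.0]]
ft_force: [-1.0, 0.9, 6.0]
grip_width: 0.0569
gripper_force: 41.8
42.0833 [ 0.6446 -0.1628  0.0016] yaw x [-0.082  0.997 -0.001] F [-1.   0.9  6. ] g 0.05687333307678686 41.799063321668655
shift [ 44.11  -8.44 -14.41] turn about tool z 0.0002 yaw now 94.71 q6 -29.1
```

```bash
python3 -m crank '[5,0,0,-1,0, 5,0,0,-3,0, 5,0,0,-4,0, 5,0,0,-4,0, 5,0,0,-2.5,0, 5,3.676,-0.703,0,0, 5,3.676,-0.703,0,0, 5,3.676,-0.703,0,0]'; python3 -m crank '[5,3.676,-0.703,0,0, 5,3.676,-0.703,0,0, 5,3.676,-0.703,0,0, 5,3.676,-0.703,0,0, 5,3.676,-0.703,0,0, 5,3.676,-0.703,0,0, 5,3.676,-0.703,0,0, 5,3.676,-0.703,0,0]'; python3 -m crank '[5,3.676,-0.703,0,0, 5,0,0,0,0, 5,0,0,2,0, 5,0,0,2,0, 5,0,0,0,0, 5,0,0,0,0, 5,0,0,0,0, 5,0,0,0,0]';python3 -c "
from h import *
plan(.524,.270,.0543,94.7)"
```

```text
time_s: 42.75
position: [0.6135, -0.0536, 0.1462]
tool_rot: [[-0.08, 0.997, 0.002], [0.997, 0.08, -0.0], [-0.0, 0.002, -1.0]]
ft_force: [0.5, 0.6, -0.9]
grip_width: 0.0568
gripper_force: 43.1
time_s: 43.42
position: [0.5332, 0.2357, 0.146]
tool_rot: [[-0.082, 0.997, 0.001], [0.997, 0.082, 0.0], [0.0, 0.001, -1.0]]
ft_force: [1.9, -0.5, -1.0]
grip_width: 0.0568
gripper_force: 43.1
time_s: 44.08
position: [0.5246, 0.27, 0.1065]
tool_rot: [[-0.082, 0.997, 0.002], [0.997, 0.082, 0.001], [0.0, 0.002, -1.0]]
ft_force: [0.3, -0.1, -1.0]
grip_width: 0.0565
gripper_force: 43.2
44.0833 [0.5246 0.27   0.1065] yaw x [-0.082  0.997  0.   ] F [ 0.3 -0.1 -1. ] g 0.05651642085777334 43.16972991451621
shift [ 0.   -0.08  5.22] turn about tool z -0.0004 yaw now 94.68 q6 11.1
```

```bash
python3 -m crank '[5,0,-0.02,1,0, 5,0,0,1,0, 5,0,0,0.7,0, 5,0,0,0.7,0, 5,0,0,0.6,0, 5,0,0,0,0, 5,0,0,0,0, 5,0,0,0,0]'; python3 -m crank '[5,0,0,0.3,0, 5,0,0,0.3,0, 5,0,0,0.2,0, 5,0,0,0.2,0, 5,0,0,0.2,0, 5,0,0,0,0, 5,0,0,0,0, 5,0,0,0,0]'
```

```text
time_s: 44.75
position: [0.5238, 0.2701, 0.0652]
tool_rot: [[-0.082, 0.997, 0.0], [0.997, 0.082, 0.0], [0.0, 0.0, -1.0]]
ft_force: [-0.1, 0.3, -1.6]
grip_width: 0.057
gripper_force: 43.2
time_s: 45.42
position: [0.5237, 0.2701, 0.0535]
tool_rot: [[-0.082, 0.997, 0.0], [0.997, 0.082, 0.0], [0.0, 0.0, -1.0]]
ft_force: [-1.7, -0.8, 6.6]
grip_width: 0.0571
gripper_force: 43.9
```

Contact is at exactly the expected height, so I'll release and retreat, clear of the view.

```bash
python3 -m crank '[6.5,0,0,0,0, 7,0,0,0,0, 7.4,0,0,0,0, 7.4,0,0,0,0, 7.4,0,0,0,0, 7.4,0,0,-1,0, 7.4,0,0,-3,0, 7.4,0,0,-4,0]'; python3 -m crank '[7.2,0,0,-4,0, 7.2,-3,-3,0,0, 7.2,-3,-3,0,0, 7.2,-3,-3,0,0, 7.2,-3,-3,0,0, 7.2,-3,-3,0,0, 7.2,0,0,0,0, 7.2,0,0,0,0]'; python3 - <<'E'
from d import *
st()
t=shot('top','t11');s=shot('scene','s11')
a=cv2.resize(s['color'][215:285,290:370],(400,350),interpolation=cv2.INTER_CUBIC);b=cv2.resize(t['color'][190:245,190:250],(382,350),interpolation=cv2.INTER_CUBIC)
c=s['color'][60:280,150:430];c=cv2.resize(c,(318,250));e=cv2.resize(t['color'][100:280,190:450],(361,250))
im=np.zeros((600,782,3),np.uint8);im[:350,:400]=a;im[:350,400:]=b;im[350:,:318]=c;im[350:,330:691]=e
cv2.imwrite('pics/fin.png',im[:,:,::-1])
print(px(t,(.524,.27,.066)),px(s,(.524,.27,.066)))
E
```

```text
time_s: 46.08
position: [0.5224, 0.2696, 0.1322]
tool_rot: [[-0.082, 0.997, -0.006], [0.997, 0.082, -0.002], [-0.001, -0.006, -1.0]]
ft_force: [0.1, -1.1, -0.6]
grip_width: 0.0741
gripper_force: 0.0
time_s: 46.75
position: [0.3884, 0.1103, 0.174]
tool_rot: [[-0.079, 0.997, 0.001], [0.997, 0.079, 0.0], [-0.0, 0.001, -1.0]]
ft_force: [0.2, -0.1, 1.1]
grip_width: 0.072
gripper_force: 0.0
46.75 [0.3884 0.1103 0.174 ] yaw x [-0.079  0.997 -0.   ] F [ 0.2 -0.1  1.1] g 0.0719740531103397 0.0
(np.float64(218.39400174604043), np.float64(216.3285166382263)) (np.float64(330.74306715385), np.float64(254.09288555199547))
```

View pics/fin.png

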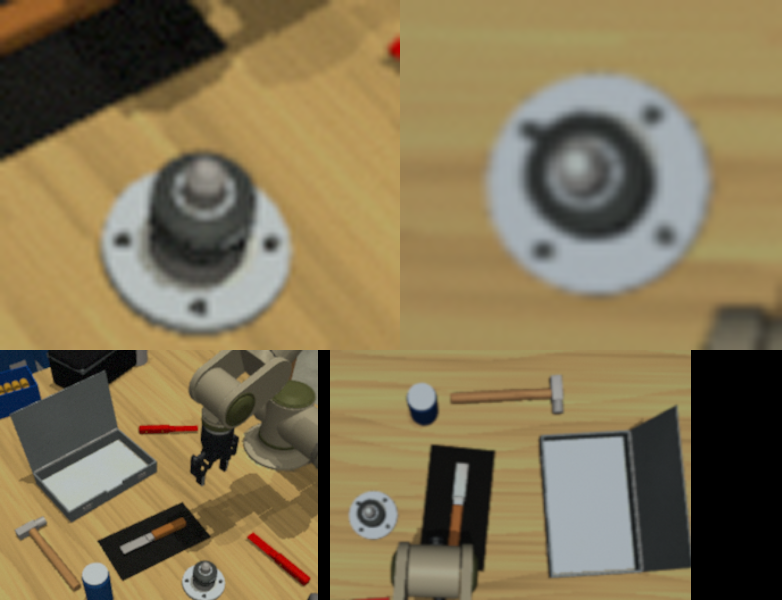

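The case is empty and the cover is fully back. The four-disc pack stands straight on the pin, with the top dome's bright flat round the hole at (580,172). The scraper lies on the mat as placed, and the can and hammer have not moved.

```bash
python3 -c "
from rig import env
print(env.close_job())"
```

```text
the job is handed in; nothing more can be done
None
```

The job is handed in; the hand-in returned no verdict, but by the last pictures the cover is open to its stop, all four discs stand alternating on the pin, and the scraper lies flat and wholly on its mat.

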